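# Change over the mask warmer at the manicure station

### The job

Get the manicure station ready for the next clients: stand every used pot from the warmer in the steel tray, seat each fresh pot upright and fully home in a cup of its own, and only once all the pots are in place turn the warmer's dial up to its stop. Also stand each oil bottle fully down in a hole of the wooden rack, and leave everything else on the table where it is.

Things in the scene. Friction and masses are not known exactly. Their poses are not given: they have to be found in the camera images.
- warmer: the mask warmer, fixed to the table: white base 172 mm (x) by 345 mm (y), 46 mm high, with three round aluminium heating cups in a row along its y axis (100 mm apart) and a raised grey pod with the black dial on the robot's side (-x) of the middle cup. Beyond it stand fixed things up to 160 mm tall (nail lamp, jar, pump bottle). Origin: centre of its underside; z up
- well0 (a point): mouth centre of heating cup 0 (left, +y), at its rim 78 mm above the table. The cup is a concave dish, 70 mm across at the rim (86 outside), narrowing like a funnel over 26 mm to a small flat floor, so that a pot's round bottom centres itself. A pot fully home is upright, foot 26 mm below this point, centre point 16 mm above it. Axes as the warmer's
- well1 (a point): mouth centre of heating cup 1 (middle), at its rim 78 mm above the table. The cup is a concave dish, 70 mm across at the rim (86 outside), narrowing like a funnel over 26 mm to a small flat floor, so that a pot's round bottom centres itself. A pot fully home is upright, foot 26 mm below this point, centre point 16 mm above it. Axes as the warmer's
- well2 (a point): mouth centre of heating cup 2 (right, -y), at its rim 78 mm above the table. The cup is a concave dish, 70 mm across at the rim (86 outside), narrowing like a funnel over 26 mm to a small flat floor, so that a pot's round bottom centres itself. A pot fully home is upright, foot 26 mm below this point, centre point 16 mm above it. Axes as the warmer's
- dial (a joint): turn of the heat dial in rad: 0 off, grows as it is turned clockwise seen from above, to a stop at 1.4 (full); starts near off (0 to 0.2); turns with light friction and stays where it is left
- dial_grip (a point): point on the dial's upright axis at the height to grip it (103 mm above the table). The dial is a black disc with an upright bar on it, 42 mm long, 14 mm thick and 32 mm high (its top 7 mm above this point); the bar lies along this frame's x axis and turns with the dial
- used0_c (a point): shut aluminium pot, 84 mm tall, 58 mm in diameter: half-ball bottom (29 mm radius) on a low flat foot 22 mm across, straight side from 30 to 60 mm, then a fixed domed lid with a black knob (20 mm wide, at 70 to 84 mm). About 200 g, bottom-heavy, stands alone and rights itself when rocked. Point on its axis 42 mm above the foot; z up. Used: starts in cup 0; absent in some starts
- used1_c (a point): shut aluminium pot, 84 mm tall, 58 mm in diameter: half-ball bottom (29 mm radius) on a low flat foot 22 mm across, straight side from 30 to 60 mm, then a fixed domed lid with a black knob (20 mm wide, at 70 to 84 mm). About 200 g, bottom-heavy, stands alone and rights itself when rocked. Point on its axis 42 mm above the foot; z up. Used: starts in cup 1; absent in some starts
- used2_c (a point): shut aluminium pot, 84 mm tall, 58 mm in diameter: half-ball bottom (29 mm radius) on a low flat foot 22 mm across, straight side from 30 to 60 mm, then a fixed domed lid with a black knob (20 mm wide, at 70 to 84 mm). About 200 g, bottom-heavy, stands alone and rights itself when rocked. Point on its axis 42 mm above the foot; z up. Used: starts in cup 2; absent in some starts
- pot0_c (a point): shut aluminium pot, 84 mm tall, 58 mm in diameter: half-ball bottom (29 mm radius) on a low flat foot 22 mm across, straight side from 30 to 60 mm, then a fixed domed lid with a black knob (20 mm wide, at 70 to 84 mm). About 200 g, bottom-heavy, stands alone and rights itself when rocked. Point on its axis 42 mm above the foot; z up. Fresh: starts on the table; absent in some starts
- pot1_c (a point): shut aluminium pot, 84 mm tall, 58 mm in diameter: half-ball bottom (29 mm radius) on a low flat foot 22 mm across, straight side from 30 to 60 mm, then a fixed domed lid with a black knob (20 mm wide, at 70 to 84 mm). About 200 g, bottom-heavy, stands alone and rights itself when rocked. Point on its axis 42 mm above the foot; z up. Fresh: starts on the table; absent in some starts
- pot2_c (a point): shut aluminium pot, 84 mm tall, 58 mm in diameter: half-ball bottom (29 mm radius) on a low flat foot 22 mm across, straight side from 30 to 60 mm, then a fixed domed lid with a black knob (20 mm wide, at 70 to 84 mm). About 200 g, bottom-heavy, stands alone and rights itself when rocked. Point on its axis 42 mm above the foot; z up. Fresh: starts on the table; absent in some starts
- oil0_c (a point): a round amber glass oil bottle with a paper band, 104 mm tall: body 35 mm in diameter up to 56 mm, shoulder, then a black cap 21 mm in diameter from 66 mm to the top. About 100 g, thick-based. Starts standing on the table; absent in some starts. Point on its axis 52 mm above its foot; z up
- oil1_c (a point): a round amber glass oil bottle with a paper band, 104 mm tall: body 35 mm in diameter up to 56 mm, shoulder, then a black cap 21 mm in diameter from 66 mm to the top. About 100 g, thick-based. Starts standing on the table; absent in some starts. Point on its axis 52 mm above its foot; z up
- oil2_c (a point): a round amber glass oil bottle with a paper band, 104 mm tall: body 35 mm in diameter up to 56 mm, shoulder, then a black cap 21 mm in diameter from 66 mm to the top. About 100 g, thick-based. Starts standing on the table; absent in some starts. Point on its axis 52 mm above its foot; z up
- rack_hole0 (a point): centre of the mouth of hole 0 of the wooden bottle rack, at the rack's top. The rack is a fixed block 230 mm (x) by 85 mm (y), 42 mm high, to the robot's left or right, with three round blind holes in a row along its x axis. Mouth 42 mm above the table; hole 40 mm in diameter, 28 mm deep, 72 mm from the next. A bottle fully down has its centre point 24 mm above this point. Axes as the rack's
- rack_hole1 (a point): centre of the mouth of hole 1 of the wooden bottle rack, at the rack's top. The rack is a fixed block 230 mm (x) by 85 mm (y), 42 mm high, to the robot's left or right, with three round blind holes in a row along its x axis. Mouth 42 mm above the table; hole 40 mm in diameter, 28 mm deep, 72 mm from the next. A bottle fully down has its centre point 24 mm above this point. Axes as the rack's
- rack_hole2 (a point): centre of the mouth of hole 2 of the wooden bottle rack, at the rack's top. The rack is a fixed block 230 mm (x) by 85 mm (y), 42 mm high, to the robot's left or right, with three round blind holes in a row along its x axis. Mouth 42 mm above the table; hole 40 mm in diameter, 28 mm deep, 72 mm from the next. A bottle fully down has its centre point 24 mm above this point. Axes as the rack's
- tray: the open steel tray for used things, fixed: 235 mm (x) by 125 mm (y), rim 22 mm high, walls and floor 3 mm thick. It stands on the other side from the rack. Origin: centre of its underside; z up
- buffer: bystander: a nail buffer block 90 x 27 x 26 mm lying on the table on the left, origin under its centre
- polish: bystander: a square bottle of nail polish 30 x 30 mm, 80 mm tall with its cap, standing on the right, origin under its centre

How it is judged:
By the outcome, as a careful person would: the job done as asked, in the order asked, and still so for the second after the job is handed in, with the robot touching nothing.
Of used0, used1, used2 only 1 to 2 are there at a start; the rules pass over those that are not, and their reading is None.
Of pot0, pot1, pot2 only 2 to 3 are there at a start; the rules pass over those that are not, and their reading is None.
Of oil0, oil1, oil2 only 2 to 3 are there at a start; the rules pass over those that are not, and their reading is None.
At some moment in a run one of pot0, pot1, pot2 may be knocked a few centimetres aside while the robot is not near it.
It also fails if it takes over 210 s, if anything falls off the work surface, if the arm or the gripper's body presses on something with over 40 N, if the wrist force passes 120 N, or if a joint passes its speed limit or range.

### The arm

A 6-joint arm with a two-finger parallel gripper is mounted at the origin on the work surface. World frame = base frame: x ahead of the robot, y to its left, z up, the work surface at z = 0. Lengths are in m, angles in rad, forces in N, time in s.
With the tool pointing down it reaches from about 0.35 to 0.775 m from the base axis. Payload 7.3 kg.
Tool frame: the origin (TCP) lies midway between the tips of the shut fingers; the grasp point (between the pads) lies 19 mm behind it (robot.grip_depth is the z of the grasp point in the tool frame, in m); z points along the fingers, y is the line along which they close (so a half turn about z gives the same grasp; the last joint's range is limited). The gripper opens to 92 mm and grips with 3 to 60 N. Pads are 19 mm wide; open, the fingers measure 130 mm over their backs; the gripper's body (75 mm by 190 mm) begins 47 mm behind the grasp point.
Start: joints at [1.035, 0.342, 1.524, -0, 1.275, -0.146], TCP at [0.199, 0.486, 0.227] pointing down, gripper open.
Joint ranges: [-2.53, 2.53], [-0.77, 2.02], [0.04, 2.7], [-1, 4.14], [0.28, 2.66], [-3.11, 3.11]. Speed limits (rad/s): [2.57, 2.57, 3.14, 3.14, 3.14, 3.14].

### API

Orientations are given as [roll, pitch, yaw] about the fixed x, y, z axes, in that order (R = Rz(yaw) Ry(pitch) Rx(roll)).
In Python, from cell import robot, viewer gives the robot as it stands.
- The arm moves only by the tool step_arm, never from a script. Its argument "increments" is a list of rows, each an object with "delta_pos": the shift along the tool's x, y, z in cm, a list of three; "dr": the turn, a rotation vector about the tool's x, y, z in degrees, a list of three; "fingers": the closure, from -1 (fully open) to 1 (shut), so that 0 is half open. In form: [{"delta_pos": [tx, ty, tz], "dr": [wx, wy, wz], "fingers": fingers}, ...]. A call has exactly 5 rows; each row is the pose to reach, as a shift and turn from the pose commanded when the call began, along the tool's axes at that moment; what a row does not reach only later rows make up. A row lasts 1/8 s, in which the tool goes at most 62.5 mm and 10.7 degrees, less where a joint would pass 70% of its speed; a pose out of reach is approached as far as the arm can. A call with a gripper value outside its range is refused whole. The fingers move at their own pace and stop on an object; "newtons" is the grip in N (left out, the last holds). Time passes only in rows, so rows that repeat a pose let the fingers close, or fill a call up. It gives the time, the measured TCP pose, the force, the opening and the grip force at its end, in the units of the state.
- robot.observe(): the state, without advancing time (a new reading comes with each control period).
- viewer.read_camera(name): name is "side" or "top"; returns the picture (384x512x3 uint8, red, green, blue); there is no depth.
- viewer.camera_params(name): a dict with "K" (3x3 intrinsics, pixels), "k1" (the pictures are not rectified: a ray, as slopes to the right and down, at radius r is drawn at 1 + k1 r^2 times it, then the intrinsics apply), "T" (4x4, takes a point from camera to world coordinates). Camera axes: x right, y down, z forward; pixel columns grow to the right and rows downward; lengths in m; the calibration is good to about 2 mm. A picture is of the moment at which its call begins. camera_params takes no time and is no camera call.
- robot.hand_in(): hands the job in; it is judged then, once.
The state is a dict: "time": time; "qpos": joint angles; "qvel": joint speeds; "joint_efforts": joint torques, N m; "tool_pos": TCP position; "tool_rot": TCP orientation; "contact_force": force on the tool from outside, world axes, zero at the start; "torque": the same for the moment, N m; "opening": finger opening in m; "grip_force": force on a finger pad.
Only numpy, scipy, OpenCV 4.12 (cv2) and the standard library are available. Lean on these libraries where they do the work, as an engineer would, in place of code of your own. Each camera call takes 0.05 s, during which the arm holds its last target. There are 200 camera calls.

## Working session

There is one attempt and no reset: what is moved stays moved. The work goes in short steps, Python scripts to look and compute and a tool call to move; the robot and the scene stay as the last step left them, time stands still between calls to the robot, and variables do not carry over. Pictures are saved under pics/ and viewed, at most 14 in all, crops included, and the job is handed in when it is done.

Besides the shell and the picture viewer there is one more tool, called after "Call:" as name(argument=value, ...) on one line, values as JSON. step_arm: Moves the arm, as the interface text tells. Its arguments: {"type":"object","properties":{"increments":{"type":"array"},"newtons":{"type":"number"}},"required":["increments"]}

```bash
ls; mkdir -p pics; cat > h.py <<'E'
import numpy as np, cv2
from cell import robot, viewer
def snap(n,f):
    im=viewer.read_camera(n); cv2.imwrite('pics/'+f,im[:,:,::-1]); return im
def ray(n,u,v):
    p=viewer.camera_params(n);K=np.array(p['K']);T=np.array(p['T']);k=p['k1']
    d=np.array([(u-K[0,2])/K[0,0],(v-K[1,2])/K[1,1]]);s=d.copy()
    for _ in range(30): s=d/(1+k*(s@s))
    return T[:3,3],T[:3,:3]@np.array([s[0],s[1],1])
def at(n,u,v,z):
    o,r=ray(n,u,v); return (o+r*(z-o[2])/r[2])
def proj(n,P):
    p=viewer.camera_params(n);K=np.array(p['K']);T=np.array(p['T'])
    c=T[:3,:3].T@(np.array(P)-T[:3,3]);s=c[:2]/c[2];s=s*(1+p['k1']*(s@s));return K[:2,:2]@s+K[:2,2]
E
python3 - <<'E'
from h import *
for n in('top','side'):
    im=snap(n,n+'0.png')
    p=viewer.camera_params(n);print(n,p['K'],p['k1'],np.round(p['T'],3))
    cv2.imwrite('pics/%s0b.png'%n,cv2.resize(im[:,:,::-1],(800,600),interpolation=cv2.INTER_CUBIC))
print(robot.observe())
E
```

```text
pics
top [[351.97362267   0.         254.2313525 ]
 [  0.         351.97362267 192.07859037]
 [  0.           0.           1.        ]] 0.009406435592008405 [[ 0.016 -0.991  0.136  0.431]
 [-1.    -0.017 -0.003  0.   ]
 [ 0.005 -0.136 -0.991  0.96 ]
 [ 0.     0.     0.     1.   ]]
side [[347.4622131    0.         254.73016457]
 [  0.         347.4622131  185.1703293 ]
 [  0.           0.           1.        ]] 0.02821915900300055 [[ 0.974 -0.129  0.187  0.387]
 [-0.227 -0.618  0.753 -0.625]
 [ 0.018 -0.776 -0.631  0.627]
 [ 0.     0.     0.     1.   ]]
{'time': 0.1, 'qpos': array([ 1.03502588e+00,  3.42696041e-01,  1.52488552e+00, -1.83118781e-05,
        1.27539424e+00, -1.46020066e-01]), 'qvel': array([ 5.11506317e-04, -6.18699860e-04, -2.50684538e-03, -4.99938913e-05,
       -7.97244436e-04, -7.31879280e-04]), 'joint_efforts': array([ 2.12229810e-03, -4.32004845e+01, -2.44694763e+01,  7.20178569e-02,
        5.26496745e-02, -3.35208085e-05]), 'tool_pos': array([0.19929381, 0.48532913, 0.2261047 ]), 'tool_rot': array([-3.14022168e+00, -1.83925204e-04,  2.75184749e+00]), 'contact_force': array([ 0.13658198, -0.47941151, -0.23971536]), 'torque': array([-0.02741807, -0.03326266, -0.05209454]), 'grip_force': 0.0, 'opening': 0.09179656860206736}
```

View pics/top0b.png

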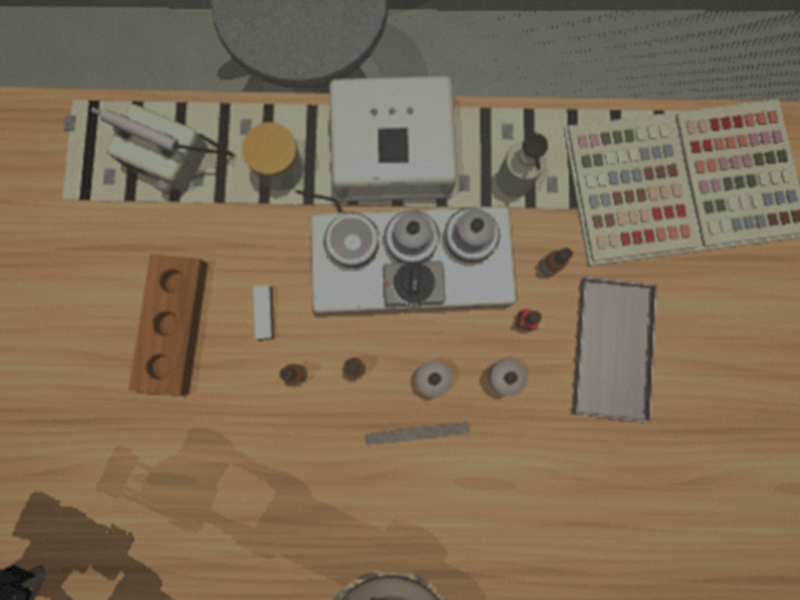

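View pics/side0b.png

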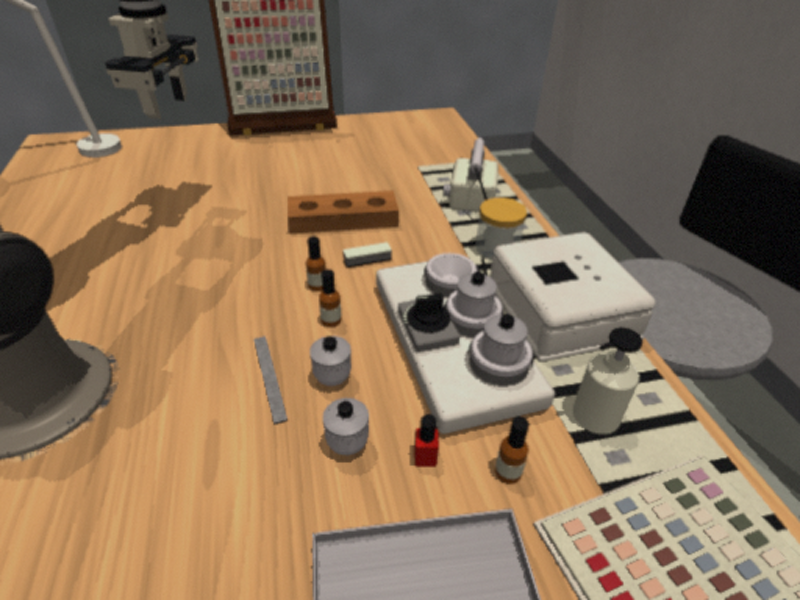

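The top view shows used pots in cups 1 (413,229) and 2 (477,226), with cup 0 empty at (351,241). Two fresh pots stand at (434,379) and (511,378), and there are three oil bottles at (290,375), (352,368) and (560,258). The rack is on the left and the tray on the right. The side view agrees with this.

```bash
python3 - <<'E'
from h import *
def tri(a,b):
    o1,r1=ray('top',*(np.array(a)*.64));o2,r2=ray('side',*(np.array(b)*.64))
    A=np.c_[r1,-r2];t=np.linalg.lstsq(A,o2-o1,rcond=None)[0];return np.round((o1+r1*t[0]+o2+r2*t[1])/2,3)
L=[('used1',(413,228),(478,277),.136),('used2',(477,226),(507,319),.136),('potA',(434,379),(330,341),.084),('potB',(511,378),(345,407),.084),('oilA',(288,374),(314,240),.104),('oilB',(351,367),(327,275),.104),('oilC',(566,254),(519,423),.104)]
for n,a,b,z in L: print(n,tri(a,b),'top@z',np.round(at('top',*(np.array(a)*.64),z),3)[:2],'side@z',np.round(at('side',*(np.array(b)*.64),z),3)[:2])
for n,uv,z in [('w0 rim',(351,239),.078),('h_a',(172,282),.042),('h_b',(165,323),.042),('h_c',(159,366),.042),('dialtop',(414,282),.11),('tray1',(583,280),.022),('t2',(656,286),.022),('t3',(650,420),.022),('t4',(573,413),.022),('buffer',(263,312),.026),('polish',(532,318),.08),
 ('wa',(312,211),.046),('wb',(510,208),.046),('wc',(515,303),.046),('wd',(314,312),.046)]:
    print(n,np.round(at('top',*(np.array(uv)*.64),z),3)[:2])
im=cv2.imread('pics/top0.png')[120:285,70:430]
cv2.imwrite('pics/c1.png',cv2.resize(cv2.convertScaleAbs(im[:,125:],alpha=1.6),None,fx=3.4,fy=3.4,interpolation=cv2.INTER_CUBIC))
cv2.imwrite('pics/c2.png',cv2.resize(cv2.convertScaleAbs(im[30:,:200],alpha=1.6),None,fx=4,fy=4,interpolation=cv2.INTER_CUBIC))
E
```

```text
used1 [ 0.659 -0.025  0.128] top@z [ 0.656 -0.025] side@z [ 0.656 -0.035]
used2 [ 0.665 -0.125  0.13 ] top@z [ 0.661 -0.124] side@z [ 0.663 -0.131]
potA [ 0.428 -0.063  0.078] top@z [ 0.427 -0.063] side@z [ 0.428 -0.07 ]
potB [ 0.431 -0.185  0.078] top@z [ 0.43  -0.184] side@z [ 0.431 -0.19 ]
oilA [0.432 0.164 0.101] top@z [0.431 0.164] side@z [0.432 0.159]
oilB [0.443 0.068 0.096] top@z [0.443 0.067] side@z [0.442 0.057]
oilC [ 0.627 -0.271  0.101] top@z [ 0.627 -0.27 ] side@z [ 0.626 -0.272]
w0 rim [0.652 0.075]
h_a [0.581 0.377]
h_b [0.512 0.384]
h_c [0.441 0.389]
dialtop [ 0.577 -0.028]
tray1 [ 0.6   -0.324]
t2 [ 0.592 -0.45 ]
t3 [ 0.364 -0.429]
t4 [ 0.374 -0.3  ]
buffer [0.535 0.226]
polish [ 0.526 -0.22 ]
wa [0.708 0.146]
wb [ 0.719 -0.194]
wc [ 0.555 -0.2  ]
wd [0.534 0.136]
```

View pics/c1.png

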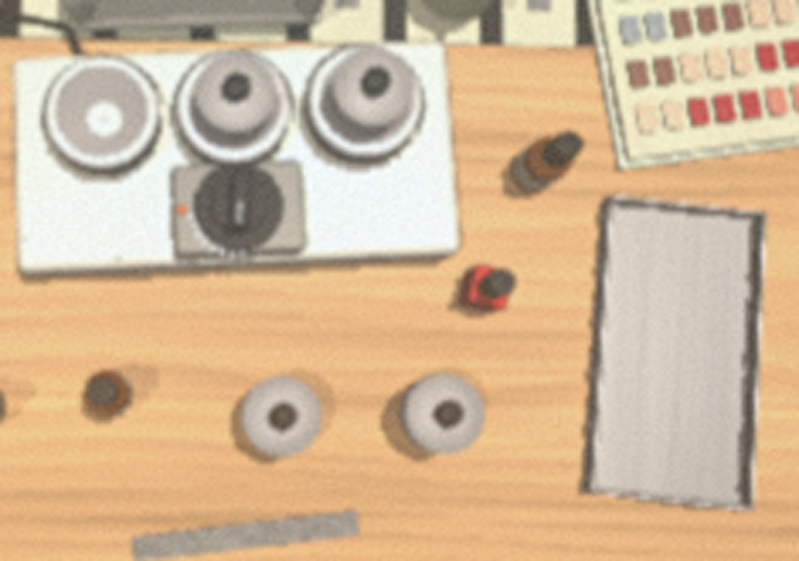

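View pics/c2.png

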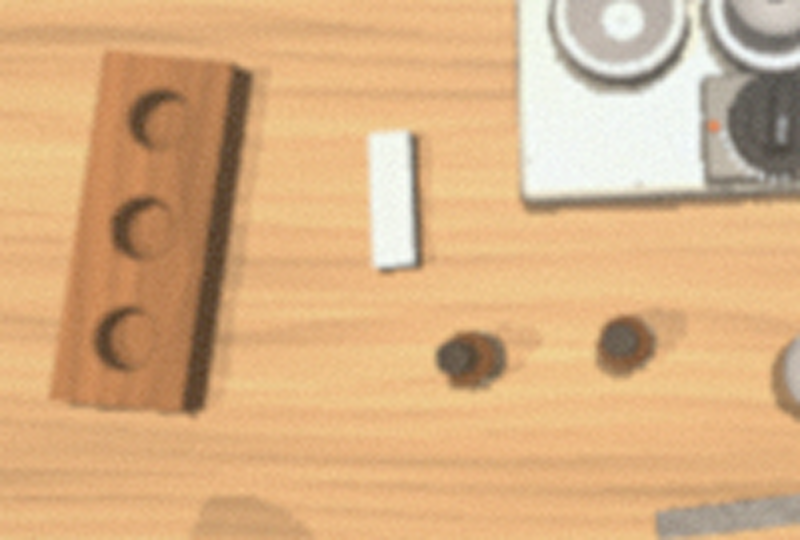

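The crops put the knobs at (236,87), (376,82), (283,415) and (448,413). Cup 0 is at (102,112), the dial at (238,207), the rack holes at (160,121), (143,229) and (125,339), and the oil caps at (458,358), (623,338) and (568,145).

```bash
python3 - <<'E'
from h import *
c1=lambda x,y:(195+x/3.4,120+y/3.4); c2=lambda x,y:(70+x/4,150+y/4)
for n,uv,z in [('used1',c1(236,86),.135),('used2',c1(376,81),.135),('potA',c1(283,415),.083),('potB',c1(448,413),.083),('oilC',c1(568,144),.103),('oilA',c2(458,358),.103),('oilB',c2(623,338),.103),('w0',c1(102,111),.078),('w0floor',c1(102,119),.052),('dial',c1(238,207),.105),('h0',c2(160,121),.042),('h1',c2(143,229),.042),('h2',c2(125,339),.042)]:
    print(n,np.round(at('top',*uv,z)*100,1)[:2])
E
```

```text
used1 [65.8 -2.5]
used2 [ 66.4 -12.5]
potA [42.8 -6.4]
potB [ 43.1 -18.4]
oilC [ 62.8 -27. ]
oilA [43.  16.3]
oilB [44.4  6.4]
w0 [65.3  7.4]
w0floor [65.3  7.6]
dial [57.6 -2.9]
h0 [58.2 37.8]
h1 [51.  38.3]
h2 [43.9 39. ]
```

Call:
step_arm(increments=[{"delta_pos": [0, 0, 0], "dr": [0, 0, -10], "fingers": -0.5}, {"delta_pos": [0, 0, 0], "dr": [0, 0, -20], "fingers": -0.5}, {"delta_pos": [0, 0, 0], "dr": [0, 0, -22.33], "fingers": -0.5}, {"delta_pos": [0, 0, 0], "dr": [0, 0, -22.33], "fingers": -0.5}, {"delta_pos": [0, 0, 0], "dr": [0, 0, -22.33], "fingers": -0.5}], newtons=25)

```text
time: 0.72
tool_pos: [0.1994, 0.4855, 0.2265]
tool_rot: [-3.141, -0.0, 3.141]
contact_force: [0.7, -0.5, -0.5]
opening: 0.0689
grip_force: 0.0
```

Call:
step_arm(increments=[{"delta_pos": [-3.2, -4.5, 0], "dr": [0, 0, 0], "fingers": -0.3}, {"delta_pos": [-6.4, -9, 0], "dr": [0, 0, 0], "fingers": -0.3}, {"delta_pos": [-9.6, -13.4, 0], "dr": [0, 0, 0], "fingers": -0.3}, {"delta_pos": [-12.8, -17.9, 0], "dr": [0, 0, 0], "fingers": -0.3}, {"delta_pos": [-16, -22.4, 0], "dr": [0, 0, 0], "fingers": -0.3}])

```text
time: 1.35
tool_pos: [0.3603, 0.2602, 0.2269]
tool_rot: [3.141, 0.001, 3.141]
contact_force: [1.0, 0.2, 0.2]
opening: 0.0599
grip_force: 0.0
```

Call:
step_arm(increments=[{"delta_pos": [-3.6, -5, 0], "dr": [0, 0, 0], "fingers": -0.3}, {"delta_pos": [-7.1, -9.9, 0], "dr": [0, 0, 0], "fingers": -0.3}, {"delta_pos": [-7.1, -9.9, 3], "dr": [0, 0, 0], "fingers": -0.3}, {"delta_pos": [-7.1, -9.9, 8], "dr": [0, 0, 0], "fingers": -0.3}, {"delta_pos": [-7.1, -9.9, 8], "dr": [0, 0, 0], "fingers": -0.3}])

```text
time: 1.98
tool_pos: [0.4282, 0.1619, 0.1443]
tool_rot: [-3.14, -0.007, 3.14]
contact_force: [-0.7, -0.2, -0.2]
opening: 0.0597
grip_force: 0.0
```

Call:
step_arm(increments=[{"delta_pos": [0, 0, 4], "dr": [0, 0, 0], "fingers": -0.3}, {"delta_pos": [0, 0, 7.7], "dr": [0, 0, 0], "fingers": -0.3}, {"delta_pos": [0, 0, 7.7], "dr": [0, 0, 0], "fingers": -0.3}, {"delta_pos": [0, 0, 7.7], "dr": [0, 0, 0], "fingers": 0.8}, {"delta_pos": [0, 0, 7.7], "dr": [0, 0, 0], "fingers": 0.8}])

```text
time: 2.6
tool_pos: [0.4318, 0.163, 0.0716]
tool_rot: [3.141, 0.004, -3.142]
contact_force: [-0.5, -0.6, 0.6]
opening: 0.0446
grip_force: 0.0
```

Call:
step_arm(increments=[{"delta_pos": [0, 0, 0], "dr": [0, 0, 0], "fingers": 0.8}, {"delta_pos": [0, 0, 0], "dr": [0, 0, 0], "fingers": 0.8}, {"delta_pos": [0, 0, 0], "dr": [0, 0, 0], "fingers": 0.8}, {"delta_pos": [0, 0, 0], "dr": [0, 0, 0], "fingers": 0.8}, {"delta_pos": [0, 0, 0], "dr": [0, 0, 0], "fingers": 0.8}])

```text
time: 3.22
tool_pos: [0.4307, 0.1627, 0.07]
tool_rot: [3.141, 0.001, 3.141]
contact_force: [-0.9, 0.9, 4.8]
opening: 0.0206
grip_force: 25.0
```

Call:
step_arm(increments=[{"delta_pos": [0, 0, -4], "dr": [0, 0, 0], "fingers": 0.8}, {"delta_pos": [0, 0, -7], "dr": [0, 0, 0], "fingers": 0.8}, {"delta_pos": [-0.2, 5, -7], "dr": [0, 0, 0], "fingers": 0.8}, {"delta_pos": [-0.4, 10, -7], "dr": [0, 0, 0], "fingers": 0.8}, {"delta_pos": [-0.6, 15, -7], "dr": [0, 0, 0], "fingers": 0.8}])

```text
time: 3.85
tool_pos: [0.4362, 0.3138, 0.1393]
tool_rot: [-3.141, -0.001, 3.141]
contact_force: [1.4, -0.2, -0.3]
opening: 0.0208
grip_force: 25.0
```

Call:
step_arm(increments=[{"delta_pos": [-0.1, 4, 0], "dr": [0, 0, 0], "fingers": 0.8}, {"delta_pos": [-0.2, 7.75, 0], "dr": [0, 0, 0], "fingers": 0.8}, {"delta_pos": [-0.2, 7.75, 0], "dr": [0, 0, 0], "fingers": 0.8}, {"delta_pos": [-0.2, 7.75, 1.5], "dr": [0, 0, 0], "fingers": 0.8}, {"delta_pos": [-0.2, 7.75, 2.2], "dr": [0, 0, 0], "fingers": 0.8}])

```text
time: 4.47
tool_pos: [0.4379, 0.3885, 0.116]
tool_rot: [-3.14, -0.002, 3.14]
contact_force: [0.4, 0.1, -0.9]
opening: 0.0205
grip_force: 25.0
```

```bash
python3 - <<'E'
from h import *
im=snap('side','s1.png');t=snap('top','t1.png')
u,v=proj('side',[.439,.39,.06]).astype(int);print(u,v)
a=cv2.resize(im[max(v-60,0):v+40,u-60:u+60,::-1],(480,400),interpolation=cv2.INTER_CUBIC)
cv2.imwrite('pics/s1c.png',cv2.convertScaleAbs(a,alpha=1.5))
E
```

```text
196 125
```

View pics/s1c.png

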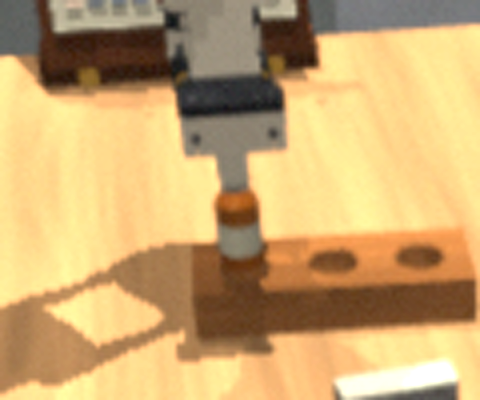

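The bottle hangs over the near hole with its foot at about (241,264). The free holes are at (332,260) and (419,256).

```bash
python3 - <<'E'
from h import *
c=lambda x,y:(136+x/4,65+y/4)
for n,uv,z in [('h1',c(332.5,261),.042),('h0',c(419,257),.042),('bandL',c(220,245),.07),('bandR',c(262,245),.07),('neck',c(237,192),.106)]: print(n,np.round(at('side',*uv,z)*100,1))
# expected pixel of bottle axis for TCP x at heights
for z in (.046,.07,.1): print(np.round((proj('side',[.4385,.39,z])-[136,65])*4,1))
E
```

```text
h1 [51.1 37.7  4.2]
h0 [58.3 37.   4.2]
bandL [42.2 37.2  7. ]
bandR [45.4 36.5  7. ]
neck [44.  38.9 10.6]
[241.6 257.8]
[238.9 231.8]
[235.5 198.2]
```

Call:
step_arm(increments=[{"delta_pos": [0, 0, 0.5], "dr": [0, 0, 0], "fingers": 0.8}, {"delta_pos": [0, 0, 1], "dr": [0, 0, 0], "fingers": 0.8}, {"delta_pos": [0, 0, 1.5], "dr": [0, 0, 0], "fingers": 0.8}, {"delta_pos": [0, 0, 1.5], "dr": [0, 0, 0], "fingers": 0.8}, {"delta_pos": [0, 0, 1.5], "dr": [0, 0, 0], "fingers": 0.8}])

```text
time: 5.2
tool_pos: [0.4385, 0.3902, 0.1028]
tool_rot: [3.141, 0.0, -3.142]
contact_force: [0.3, 0.2, -0.6]
opening: 0.0206
grip_force: 25.0
```

Call:
step_arm(increments=[{"delta_pos": [0, 0, 0.6], "dr": [0, 0, 0], "fingers": 0.8}, {"delta_pos": [0, 0, 1.2], "dr": [0, 0, 0], "fingers": 0.8}, {"delta_pos": [0, 0, 1.8], "dr": [0, 0, 0], "fingers": 0.8}, {"delta_pos": [0, 0, 1.8], "dr": [0, 0, 0], "fingers": 0.8}, {"delta_pos": [0, 0, 1.8], "dr": [0, 0, 0], "fingers": 0.8}])

```text
time: 5.82
tool_pos: [0.4384, 0.3901, 0.0846]
tool_rot: [-3.141, -0.0, 3.142]
contact_force: [-0.6, -0.5, -1.2]
opening: 0.0204
grip_force: 25.0
```

Call:
step_arm(increments=[{"delta_pos": [0, 0, 0], "dr": [0, 0, 0], "fingers": -0.3}, {"delta_pos": [0, 0, 0], "dr": [0, 0, 0], "fingers": -0.3}, {"delta_pos": [0, 0, 0], "dr": [0, 0, 0], "fingers": -0.3}, {"delta_pos": [0, 0, -4], "dr": [0, 0, 0], "fingers": -0.3}, {"delta_pos": [0, 0, -8], "dr": [0, 0, 0], "fingers": -0.3}])

```text
time: 6.45
tool_pos: [0.4383, 0.3899, 0.1654]
tool_rot: [-3.141, -0.001, 3.142]
contact_force: [0.3, 0.1, -0.3]
opening: 0.0589
grip_force: 0.0
```

Call:
step_arm(increments=[{"delta_pos": [-0.1, -5.5, 0], "dr": [0, 0, 0], "fingers": -0.3}, {"delta_pos": [-0.2, -11, 0], "dr": [0, 0, 0], "fingers": -0.3}, {"delta_pos": [-0.3, -16.5, 0], "dr": [0, 0, 0], "fingers": -0.3}, {"delta_pos": [-0.4, -22, 0], "dr": [0, 0, 0], "fingers": -0.3}, {"delta_pos": [-0.5, -27.5, 0], "dr": [0, 0, 0], "fingers": -0.3}])

```text
time: 7.08
tool_pos: [0.4434, 0.1135, 0.165]
tool_rot: [3.142, 0.001, -3.141]
contact_force: [0.9, -0.4, 0.1]
opening: 0.0597
grip_force: 0.0
```

Call:
step_arm(increments=[{"delta_pos": [0, -5.1, 0], "dr": [0, 0, 0], "fingers": -0.3}, {"delta_pos": [0, -5.1, 0], "dr": [0, 0, 0], "fingers": -0.3}, {"delta_pos": [0, -5.1, 4], "dr": [0, 0, 0], "fingers": -0.3}, {"delta_pos": [0, -5.1, 8], "dr": [0, 0, 0], "fingers": -0.3}, {"delta_pos": [0, -5.1, 9.5], "dr": [0, 0, 0], "fingers": -0.3}])

```text
time: 7.7
tool_pos: [0.4422, 0.0651, 0.0679]
tool_rot: [3.141, -0.003, -3.141]
contact_force: [0.5, 0.3, 0.6]
opening: 0.0601
grip_force: 0.0
```

Call:
step_arm(increments=[{"delta_pos": [0, 0, 0], "dr": [0, 0, 0], "fingers": -0.3}, {"delta_pos": [0, 0, 0], "dr": [0, 0, 0], "fingers": 0.8}, {"delta_pos": [0, 0, 0], "dr": [0, 0, 0], "fingers": 0.8}, {"delta_pos": [0, 0, 0], "dr": [0, 0, 0], "fingers": 0.8}, {"delta_pos": [0, 0, 0], "dr": [0, 0, 0], "fingers": 0.8}])

```text
time: 8.32
tool_pos: [0.4436, 0.0642, 0.0701]
tool_rot: [3.141, 0.001, 3.141]
contact_force: [0.5, 0.5, -0.2]
opening: 0.0244
grip_force: 0.2
```

Call:
step_arm(increments=[{"delta_pos": [0, 0, 0], "dr": [0, 0, 0], "fingers": 0.8}, {"delta_pos": [0, 0, 0], "dr": [0, 0, 0], "fingers": 0.8}, {"delta_pos": [0, 0, 0], "dr": [0, 0, 0], "fingers": 0.8}, {"delta_pos": [0, 0, 0], "dr": [0, 0, 0], "fingers": 0.8}, {"delta_pos": [0, 0, 0], "dr": [0, 0, 0], "fingers": 0.8}])

```text
time: 8.95
tool_pos: [0.4436, 0.0641, 0.0698]
tool_rot: [3.142, 0.0, 3.141]
contact_force: [0.2, 1.1, 2.7]
opening: 0.0206
grip_force: 25.0
```

Call:
step_arm(increments=[{"delta_pos": [0, 0, -4], "dr": [0, 0, 0], "fingers": 0.8}, {"delta_pos": [-1, 2, -7.5], "dr": [0, 0, 0], "fingers": 0.8}, {"delta_pos": [-2, 7, -7.5], "dr": [0, 0, 0], "fingers": 0.8}, {"delta_pos": [-4, 12, -7.5], "dr": [0, 0, 0], "fingers": 0.8}, {"delta_pos": [-6.64, 17, -7.5], "dr": [0, 0, 0], "fingers": 0.8}])

```text
time: 9.57
tool_pos: [0.5098, 0.2356, 0.1445]
tool_rot: [-3.141, -0.001, 3.142]
contact_force: [1.8, -0.3, -1.6]
opening: 0.0207
grip_force: 25.0
```

Call:
step_arm(increments=[{"delta_pos": [0, 5, 0], "dr": [0, 0, 0], "fingers": 0.8}, {"delta_pos": [0, 10, 0], "dr": [0, 0, 0], "fingers": 0.8}, {"delta_pos": [0, 14.9, 0], "dr": [0, 0, 0], "fingers": 0.8}, {"delta_pos": [0, 14.9, 0], "dr": [0, 0, 0], "fingers": 0.8}, {"delta_pos": [0, 14.9, 2.7], "dr": [0, 0, 0], "fingers": 0.8}])

```text
time: 10.2
tool_pos: [0.5106, 0.3836, 0.1186]
tool_rot: [3.14, 0.003, -3.141]
contact_force: [0.3, -1.1, -1.2]
opening: 0.0209
grip_force: 25.0
```

Call:
step_arm(increments=[{"delta_pos": [0, 0, 0.4], "dr": [0, 0, 0], "fingers": 0.8}, {"delta_pos": [0, 0, 0.8], "dr": [0, 0, 0], "fingers": 0.8}, {"delta_pos": [0, 0, 1.2], "dr": [0, 0, 0], "fingers": 0.8}, {"delta_pos": [0, 0, 1.5], "dr": [0, 0, 0], "fingers": 0.8}, {"delta_pos": [0, 0, 1.5], "dr": [0, 0, 0], "fingers": 0.8}])

```text
time: 10.82
tool_pos: [0.5145, 0.3835, 0.1091]
tool_rot: [3.137, 0.012, 3.141]
contact_force: [2.2, -4.2, 20.5]
opening: 0.0207
grip_force: 25.1
```

Call:
step_arm(increments=[{"delta_pos": [0, 0, -1], "dr": [0, 0, 0], "fingers": 0.8}, {"delta_pos": [0, 0, -2], "dr": [0, 0, 0], "fingers": 0.8}, {"delta_pos": [0, 0, -2], "dr": [0, 0, 0], "fingers": 0.8}, {"delta_pos": [0, 0, -2], "dr": [0, 0, 0], "fingers": 0.8}, {"delta_pos": [0, 0, -2], "dr": [0, 0, 0], "fingers": 0.8}])

```text
time: 11.45
tool_pos: [0.5095, 0.383, 0.122]
tool_rot: [-3.141, -0.001, -3.142]
contact_force: [0.3, -0.6, -1.7]
opening: 0.0204
grip_force: 24.9
```

```bash
python3 - <<'E'
from h import *
im=snap('side','s2.png')
c=im[70:150,130:230,::-1]
cv2.imwrite('pics/s2c.png',cv2.convertScaleAbs(cv2.resize(c,(800,640)[:2],interpolation=cv2.INTER_CUBIC)[:600],alpha=1.5))
o=robot.observe();print(o['tool_pos'],o['contact_force'])
P=lambda p:np.round((proj('side',p)-[130,70])*8,1)
x,y,z=o['tool_pos']
for h in (.0,.03,.056): print('axis',h,P([x,y,z-.0695+h]))
print('hole1',P([.510,.383,.042]),'hole2 rim',P([.439,.39,.042]))
E
```

```text
[0.50960986 0.38303565 0.12213248] [-0.53209639  0.05946353 -1.06040409]
axis 0.0 [705.4 452.9]
axis 0.03 [701.7 387.4]
axis 0.056 [698.5 328.8]
hole1 [707.6 475.6] hole2 rim [533.2 484.1]
```

View pics/s2c.png

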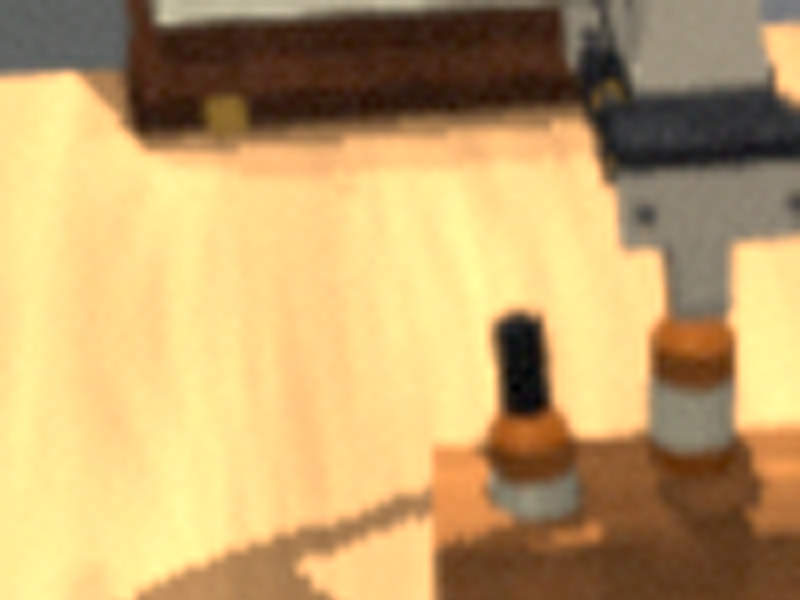

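The held bottle's axis is at about 693 px. The gripper is at 701 and the hole at 707, so the bottle sits about 4 mm too far to -x. I'll shift it +x.

Call:
step_arm(increments=[{"delta_pos": [-0.4, 0, 0], "dr": [0, 0, 0], "fingers": 0.8}, {"delta_pos": [-0.4, 0, 0.6], "dr": [0, 0, 0], "fingers": 0.8}, {"delta_pos": [-0.4, 0, 1.2], "dr": [0, 0, 0], "fingers": 0.8}, {"delta_pos": [-0.4, 0, 1.6], "dr": [0, 0, 0], "fingers": 0.8}, {"delta_pos": [-0.4, 0, 1.6], "dr": [0, 0, 0], "fingers": 0.8}])

```text
time: 12.12
tool_pos: [0.5153, 0.3833, 0.1089]
tool_rot: [3.14, 0.004, -3.142]
contact_force: [0.0, -1.6, 10.6]
opening: 0.0205
grip_force: 25.0
```

```bash
python3 - <<'E'
from h import *
o=robot.observe();print(o['tool_pos'],o['contact_force'],o['torque'])
im=snap('side','s3.png')
c=im[90:150,180:260,::-1]
cv2.imwrite('pics/s3c.png',cv2.convertScaleAbs(cv2.resize(c,(800,600),interpolation=cv2.INTER_CUBIC),alpha=2))
P=lambda p:np.round((proj('side',p)-[180,90])*10,1)
x,y,z=o['tool_pos']
for h in (.0,.03,.056): print('axis',h,P([x,y,z-.0695+h]))
for p in ([.51,.383],[.582,.378]):print('hole',P(p+[.042]),P([p[0]-.02,p[1],.042]),P([p[0]+.02,p[1],.042]))
E
```

```text
[0.51526143 0.38329489 0.10892213] [ 0.02828073 -1.61195194 10.6327682 ] [-0.58741139  0.17520637  0.12601178]
axis 0.0 [400.5 399.3]
axis 0.03 [396.3 318.7]
axis 0.056 [392.5 246.5]
hole [384.5 394.5] [324.2 400.5] [444.3 388.5]
hole [600.9 380.6] [541.9 386.5] [659.5 374.7]
```

View pics/s3c.png

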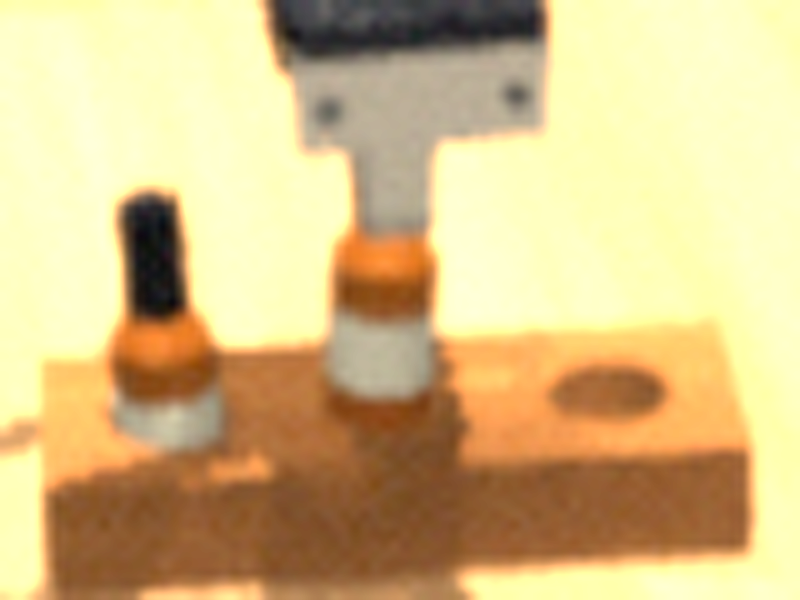

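Call:
step_arm(increments=[{"delta_pos": [0, 0, -1], "dr": [0, 0, 0], "fingers": 0.8}, {"delta_pos": [0.15, 0.2, -1], "dr": [0, -4, 0], "fingers": 0.8}, {"delta_pos": [0.15, 0.2, -0.5], "dr": [0, -4, 0], "fingers": 0.8}, {"delta_pos": [0.15, 0.2, 0], "dr": [0, -4, 0], "fingers": 0.8}, {"delta_pos": [0.15, 0.2, 0.3], "dr": [0, -4, 0], "fingers": 0.8}])

```text
time: 12.8
tool_pos: [0.5159, 0.3856, 0.1076]
tool_rot: [3.139, 0.077, 3.141]
contact_force: [2.7, -4.2, 20.8]
opening: 0.0202
grip_force: 25.0
```

```bash
python3 - <<'E'
from h import *
o=robot.observe();print(o['tool_pos'],o['tool_rot'],o['contact_force'],o['torque'])
E
```

```text
[0.5159301  0.38564501 0.10759754] [3.13871467 0.07733258 3.14137072] [ 2.71888179 -4.18726697 20.78589745] [-0.88461733 -0.39240693 -0.02671563]
```

Call:
step_arm(increments=[{"delta_pos": [0, 0, -2], "dr": [0, 4, 0], "fingers": 0.8}, {"delta_pos": [0, -0.5, -3], "dr": [0, 4, 0], "fingers": 0.8}, {"delta_pos": [0, -4, -3], "dr": [0, 4, 0], "fingers": 0.8}, {"delta_pos": [0, -9.5, -3], "dr": [0, 4, 0], "fingers": 0.8}, {"delta_pos": [0, -9.5, 0], "dr": [0, 4, 0], "fingers": 0.8}])

```text
time: 13.42
tool_pos: [0.5136, 0.2872, 0.105]
tool_rot: [3.141, 0.004, 3.138]
contact_force: [0.9, 0.1, -2.4]
opening: 0.0207
grip_force: 25.0
```

```bash
python3 - <<'E'
from h import *
o=robot.observe();print(o['tool_pos'],o['tool_rot'],o['contact_force'])
E
```

```text
[0.51359482 0.28715488 0.10501346] [3.14130263 0.00389448 3.13824918] [ 0.88940747  0.07981886 -2.4243003 ]
```

Call:
step_arm(increments=[{"delta_pos": [0, 0, 2], "dr": [0, 0, 0], "fingers": 0.8}, {"delta_pos": [0, 0, 3], "dr": [0, 0, 0], "fingers": 0.8}, {"delta_pos": [0, 0, 3.4], "dr": [0, 0, 0], "fingers": 0.8}, {"delta_pos": [0, 0, 3.4], "dr": [0, 0, 0], "fingers": 0.8}, {"delta_pos": [0, 0, 3.4], "dr": [0, 0, 0], "fingers": 0.8}])

```text
time: 14.05
tool_pos: [0.5128, 0.2904, 0.0704]
tool_rot: [3.141, 0.001, -3.141]
contact_force: [0.3, -0.4, -1.2]
opening: 0.0206
grip_force: 25.0
```

Call:
step_arm(increments=[{"delta_pos": [0, 0, 0.2], "dr": [0, 0, 0], "fingers": 0.8}, {"delta_pos": [0, 0, 0.3], "dr": [0, 0, 0], "fingers": 0.8}, {"delta_pos": [0, 0, 0.3], "dr": [0, 0, 0], "fingers": 0.3}, {"delta_pos": [0, 0, 0.3], "dr": [0, 0, 0], "fingers": 0}, {"delta_pos": [0, 0, 0.3], "dr": [0, 0, 0], "fingers": -0.2}])

```text
time: 14.68
tool_pos: [0.5123, 0.2901, 0.0666]
tool_rot: [-3.142, -0.0, 3.142]
contact_force: [0.1, -0.6, 0.3]
opening: 0.0458
grip_force: 0.0
```

Call:
step_arm(increments=[{"delta_pos": [0, 0, 0], "dr": [0, 0, 10], "fingers": -0.2}, {"delta_pos": [0, 0, 0], "dr": [0, 0, 20], "fingers": -0.2}, {"delta_pos": [0, 0, 0], "dr": [0, 0, 30], "fingers": -0.2}, {"delta_pos": [0, 0, 0], "dr": [0, 0, 40], "fingers": -0.2}, {"delta_pos": [0, 0, 0], "dr": [0, 0, 50], "fingers": -0.2}])

```text
time: 15.3
tool_pos: [0.5123, 0.2901, 0.0665]
tool_rot: [-3.141, -0.0, 2.263]
contact_force: [0.6, -0.3, 0.1]
opening: 0.0551
grip_force: 0.0
```

Call:
step_arm(increments=[{"delta_pos": [0, 0, 0], "dr": [0, 0, 10], "fingers": -0.2}, {"delta_pos": [0, 0, 0], "dr": [0, 0, 20], "fingers": -0.2}, {"delta_pos": [0, 0, 0], "dr": [0, 0, 30], "fingers": -0.2}, {"delta_pos": [0, 0, 0], "dr": [0, 0, 40], "fingers": -0.2}, {"delta_pos": [0, 0, 0], "dr": [0, 0, 40], "fingers": 0.8}])

```text
time: 15.92
tool_pos: [0.5123, 0.2901, 0.0666]
tool_rot: [-3.141, 0.0, 1.572]
contact_force: [-0.8, 0.7, -0.0]
opening: 0.0491
grip_force: 0.0
```

Call:
step_arm(increments=[{"delta_pos": [0, 0, 0], "dr": [0, 0, 0], "fingers": 0.8}, {"delta_pos": [0, 0, 0], "dr": [0, 0, 0], "fingers": 0.8}, {"delta_pos": [0, 0, 0], "dr": [0, 0, 0], "fingers": 0.8}, {"delta_pos": [0, 0, 0], "dr": [0, 0, 0], "fingers": 0.8}, {"delta_pos": [0, 0, 0], "dr": [0, 0, 0], "fingers": 0.8}])

```text
time: 16.55
tool_pos: [0.5123, 0.2901, 0.0666]
tool_rot: [-3.141, 0.0, 1.571]
contact_force: [-0.6, -0.2, -0.6]
opening: 0.0201
grip_force: 25.0
```

Call:
step_arm(increments=[{"delta_pos": [0, 0, -4], "dr": [0, 0, 0], "fingers": 0.8}, {"delta_pos": [0, 0, -6], "dr": [0, 0, 0], "fingers": 0.8}, {"delta_pos": [5, -0.1, -6], "dr": [0, 0, 0], "fingers": 0.8}, {"delta_pos": [9.4, -0.15, -6], "dr": [0, 0, 0], "fingers": 0.8}, {"delta_pos": [9.4, -0.15, -6], "dr": [0, 0, 0], "fingers": 0.8}])

```text
time: 17.18
tool_pos: [0.5102, 0.3869, 0.1264]
tool_rot: [3.141, -0.001, 1.574]
contact_force: [1.0, -0.8, -1.6]
opening: 0.0203
grip_force: 25.0
```

Call:
step_arm(increments=[{"delta_pos": [0, 0, 1], "dr": [0, 0, 0], "fingers": 0.8}, {"delta_pos": [0, 0, 1.5], "dr": [0, 0, 0], "fingers": 0.8}, {"delta_pos": [0, 0, 1.8], "dr": [0, 0, 0], "fingers": 0.8}, {"delta_pos": [0, 0, 2.1], "dr": [0, 0, 0], "fingers": 0.8}, {"delta_pos": [0, 0, 2.1], "dr": [0, 0, 0], "fingers": 0.8}])

```text
time: 17.8
tool_pos: [0.5109, 0.3838, 0.1056]
tool_rot: [-3.141, 0.0, 1.57]
contact_force: [0.3, 0.0, -1.3]
opening: 0.0204
grip_force: 25.0
```

```bash
python3 - <<'E'
from h import *
o=robot.observe();print(o['tool_pos'],o['tool_rot'],o['contact_force'],o['torque'])
E
```

```text
[0.51092318 0.38384959 0.10562889] [-3.14140644e+00  6.03565992e-05  1.57040156e+00] [ 0.30836542  0.04862148 -1.33308851] [-0.04855683  0.04155807  0.04890992]
```

Call:
step_arm(increments=[{"delta_pos": [0, 0, 0.6], "dr": [0, 0, 0], "fingers": 0.8}, {"delta_pos": [0, 0, 1.2], "dr": [0, 0, 0], "fingers": 0.8}, {"delta_pos": [0, 0, 1.8], "dr": [0, 0, 0], "fingers": 0.8}, {"delta_pos": [0, 0, 2.4], "dr": [0, 0, 0], "fingers": 0.8}, {"delta_pos": [0, 0, 2.4], "dr": [0, 0, 0], "fingers": 0.8}])

```text
time: 18.42
tool_pos: [0.5107, 0.3841, 0.0813]
tool_rot: [-3.141, 0.0, 1.571]
contact_force: [0.5, -0.0, -1.3]
opening: 0.0202
grip_force: 25.0
```

Call:
step_arm(increments=[{"delta_pos": [0, 0, 0], "dr": [0, 0, 0], "fingers": 0}, {"delta_pos": [0, 0, 0], "dr": [0, 0, 0], "fingers": 0}, {"delta_pos": [0, 0, 0], "dr": [0, 0, 0], "fingers": 0}, {"delta_pos": [0, 0, -5], "dr": [0, 0, 0], "fingers": 0}, {"delta_pos": [0, 0, -10], "dr": [0, 0, 0], "fingers": 0}])

```text
time: 19.05
tool_pos: [0.5106, 0.3839, 0.1826]
tool_rot: [-3.141, 0.001, 1.571]
contact_force: [0.7, 0.4, 0.8]
opening: 0.046
grip_force: 0.0
```

Call:
step_arm(increments=[{"delta_pos": [-5, 1.5, 0], "dr": [0, 0, -10], "fingers": -0.6}, {"delta_pos": [-10, 3, 0], "dr": [0, 0, -20], "fingers": -0.6}, {"delta_pos": [-15, 4.5, 0], "dr": [0, 0, -30], "fingers": -0.6}, {"delta_pos": [-20, 6, 0], "dr": [0, 0, -40], "fingers": -0.6}, {"delta_pos": [-25, 7.5, 0], "dr": [0, 0, -50], "fingers": -0.6}])

```text
time: 19.68
tool_pos: [0.5862, 0.1325, 0.1821]
tool_rot: [3.141, 0.0, 2.449]
contact_force: [0.5, 0.5, 0.1]
opening: 0.0733
grip_force: 0.0
```

Call:
step_arm(increments=[{"delta_pos": [-4.4, -2.9, 0], "dr": [0, 0, -10], "fingers": -0.6}, {"delta_pos": [-8.9, -5.8, 0], "dr": [0, 0, -20], "fingers": -0.6}, {"delta_pos": [-13.3, -8.8, 0], "dr": [0, 0, -30], "fingers": -0.6}, {"delta_pos": [-17.8, -11.7, 0], "dr": [0, 0, -40], "fingers": -0.6}, {"delta_pos": [-22.2, -14.6, 0], "dr": [0, 0, -40], "fingers": -0.6}])

```text
time: 20.3
tool_pos: [0.6624, -0.1222, 0.182]
tool_rot: [3.142, 0.001, -3.14]
contact_force: [0.9, -0.6, -0.1]
opening: 0.0736
grip_force: 0.0
```

```bash
python3 - <<'E'
from h import *
o=robot.observe();print(o['tool_pos'],o['tool_rot'])
im=snap('side','s4.png');cv2.imwrite('pics/s4c.png',cv2.convertScaleAbs(cv2.resize(im[:,:,::-1],(800,600),interpolation=cv2.INTER_CUBIC),alpha=1.4))
E
```

```text
[ 0.66243414 -0.12220434  0.18197516] [ 3.14156943e+00  5.46936534e-04 -3.13983324e+00]
```

View pics/s4c.png

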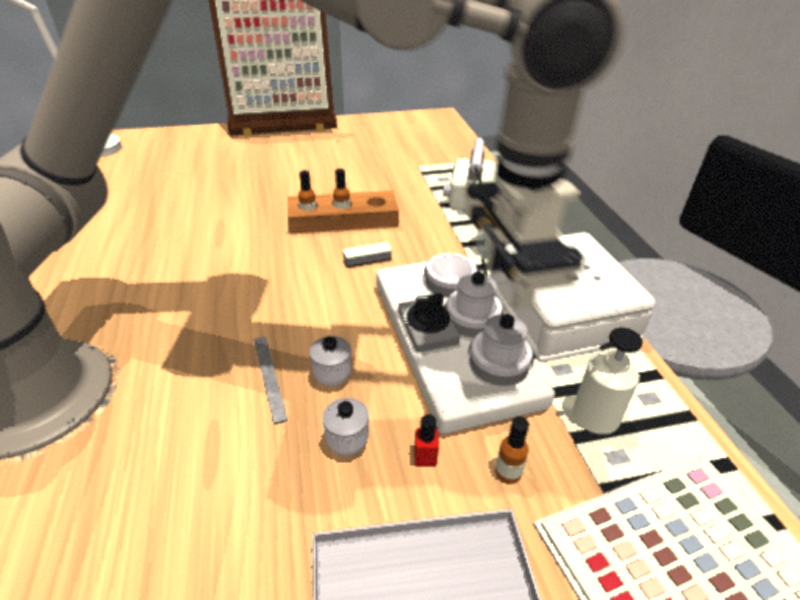

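Two bottles stand fully in the rack. The used pots are still in cups 1 and 2, the fresh pots are unmoved, and the gripper is above cup 2.

```bash
python3 - <<'E'
from h import *
for p in ([.6624,-.1222,.182],[.664,-.125,.136],[.6624,-.1622,.182],[.6624,-.0822,.182],[.6624,-.1222,.25],[.6624,-.1222,.35]): print(p,proj('side',p)/.64)
from h import ray
t=cv2.resize(snap('top','t4.png')[:,:,::-1],(800,600),interpolation=cv2.INTER_CUBIC)
cv2.imwrite('pics/t4c.png',cv2.convertScaleAbs(t[180:480,280:680],alpha=1.4))
E
```

```text
[0.6624, -0.1222, 0.182] [509.12907391 288.70772822]
[0.664, -0.125, 0.136] [506.03456433 316.11035536]
[0.6624, -0.1622, 0.182] [521.3195393  308.39452222]
[0.6624, -0.0822, 0.182] [497.94449204 270.62919245]
[0.6624, -0.1222, 0.25] [517.30715099 245.76385971]
[0.6624, -0.1222, 0.35] [531.56674018 171.38490362]
```

View pics/t4c.png

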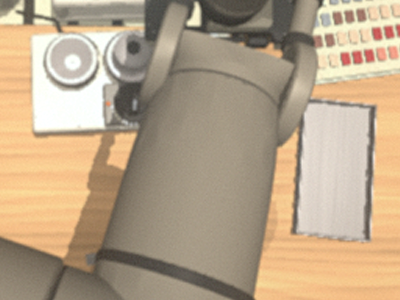

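Call:
step_arm(increments=[{"delta_pos": [-0.15, -0.3, 2], "dr": [0, 0, 0], "fingers": -0.6}, {"delta_pos": [-0.15, -0.3, 5], "dr": [0, 0, 0], "fingers": -0.6}, {"delta_pos": [-0.15, -0.3, 8], "dr": [0, 0, 0], "fingers": -0.6}, {"delta_pos": [-0.15, -0.3, 9.6], "dr": [0, 0, 0], "fingers": -0.6}, {"delta_pos": [-0.15, -0.3, 9.6], "dr": [0, 0, 0], "fingers": -0.6}])

```text
time: 21.02
tool_pos: [0.663, -0.1228, 0.0848]
tool_rot: [3.141, -0.002, -3.141]
contact_force: [0.6, 0.6, 0.1]
opening: 0.0732
grip_force: 0.0
```

Call:
step_arm(increments=[{"delta_pos": [0, 0, 0], "dr": [0, 0, 0], "fingers": 0.2}, {"delta_pos": [0, 0, 0], "dr": [0, 0, 0], "fingers": 0.2}, {"delta_pos": [0, 0, 0], "dr": [0, 0, 0], "fingers": 0.2}, {"delta_pos": [0, 0, 0], "dr": [0, 0, 0], "fingers": 0.2}, {"delta_pos": [0, 0, 0], "dr": [0, 0, 0], "fingers": 0.2}], newtons=30)

```text
time: 21.65
tool_pos: [0.6644, -0.1238, 0.0871]
tool_rot: [-3.141, 0.003, 3.141]
contact_force: [0.1, -0.0, 5.9]
opening: 0.0575
grip_force: 29.9
```

Call:
step_arm(increments=[{"delta_pos": [0, 0, -3], "dr": [0, 0, 0], "fingers": 0.2}, {"delta_pos": [0, 0, -6.5], "dr": [0, 0, 0], "fingers": 0.2}, {"delta_pos": [0, 0, -10], "dr": [0, 0, 0], "fingers": 0.2}, {"delta_pos": [2.5, -4.7, -10], "dr": [0, 0, 0], "fingers": 0.2}, {"delta_pos": [5, -9.4, -10], "dr": [0, 0, 0], "fingers": 0.2}])

```text
time: 22.28
tool_pos: [0.6129, -0.2177, 0.1857]
tool_rot: [3.141, -0.0, -3.14]
contact_force: [0.2, -1.2, -1.7]
opening: 0.0573
grip_force: 29.9
```

Call:
step_arm(increments=[{"delta_pos": [2.5, -4.7, 0], "dr": [0, 0, 0], "fingers": 0.2}, {"delta_pos": [5, -9.4, 0], "dr": [0, 0, 0], "fingers": 0.2}, {"delta_pos": [8.4, -15.6, 0], "dr": [0, 0, 0], "fingers": 0.2}, {"delta_pos": [8.4, -15.6, 3], "dr": [0, 0, 0], "fingers": 0.2}, {"delta_pos": [8.4, -15.6, 8], "dr": [0, 0, 0], "fingers": 0.2}])

```text
time: 22.9
tool_pos: [0.5294, -0.3756, 0.1062]
tool_rot: [-3.139, 0.003, 3.139]
contact_force: [0.9, 0.9, -2.1]
opening: 0.0577
grip_force: 29.9
```

Call:
step_arm(increments=[{"delta_pos": [0, 0, 3], "dr": [0, 0, 0], "fingers": 0.2}, {"delta_pos": [0, 0, 5.5], "dr": [0, 0, 0], "fingers": 0.2}, {"delta_pos": [0, 0, 6.6], "dr": [0, 0, 0], "fingers": 0.2}, {"delta_pos": [0, 0, 6.6], "dr": [0, 0, 0], "fingers": 0.2}, {"delta_pos": [0, 0, 6.6], "dr": [0, 0, 0], "fingers": 0.2}])

```text
time: 23.52
tool_pos: [0.5299, -0.3736, 0.0404]
tool_rot: [-3.141, 0.001, -3.142]
contact_force: [0.3, 0.1, -2.2]
opening: 0.0574
grip_force: 30.0
```

Call:
step_arm(increments=[{"delta_pos": [0, 0, 0.2], "dr": [0, 0, 0], "fingers": 0.2}, {"delta_pos": [0, 0, 0.3], "dr": [0, 0, 0], "fingers": 0.2}, {"delta_pos": [0, 0, 0.3], "dr": [0, 0, 0], "fingers": -0.6}, {"delta_pos": [0, 0, 0.3], "dr": [0, 0, 0], "fingers": -0.6}, {"delta_pos": [0, 0, 0.3], "dr": [0, 0, 0], "fingers": -0.6}])

```text
time: 24.15
tool_pos: [0.5295, -0.3734, 0.0366]
tool_rot: [3.142, 0.0, 3.141]
contact_force: [0.3, 0.1, 0.4]
opening: 0.0732
grip_force: 0.0
```

Call:
step_arm(increments=[{"delta_pos": [0, 0, -5], "dr": [0, 0, 0], "fingers": -0.6}, {"delta_pos": [0, 0, -10], "dr": [0, 0, 0], "fingers": -0.6}, {"delta_pos": [0, 0, -14], "dr": [0, 0, 0], "fingers": -0.6}, {"delta_pos": [-2, 5, -14], "dr": [0, 0, 0], "fingers": -0.6}, {"delta_pos": [-4, 10, -14], "dr": [0, 0, 0], "fingers": -0.6}])

```text
time: 24.78
tool_pos: [0.5699, -0.2729, 0.1774]
tool_rot: [-3.141, 0.001, 3.14]
contact_force: [0.4, -0.1, -0.5]
opening: 0.0731
grip_force: 0.0
```

Call:
step_arm(increments=[{"delta_pos": [-1.8, 5.2, 0], "dr": [0, 0, 0], "fingers": -0.6}, {"delta_pos": [-3.6, 10.4, 0], "dr": [0, 0, 0], "fingers": -0.6}, {"delta_pos": [-5.4, 15.6, 0], "dr": [0, 0, 0], "fingers": -0.6}, {"delta_pos": [-7.2, 20.8, 0], "dr": [0, 0, 0], "fingers": -0.6}, {"delta_pos": [-8.8, 25, 0], "dr": [0, 0, 0], "fingers": -0.6}])

```text
time: 25.4
tool_pos: [0.658, -0.0212, 0.1767]
tool_rot: [3.141, 0.0, -3.141]
contact_force: [0.8, -0.0, -0.7]
opening: 0.0734
grip_force: 0.0
```

Call:
step_arm(increments=[{"delta_pos": [0, 0, 0], "dr": [0, 0, 0], "fingers": -0.6}, {"delta_pos": [0, 0, 4], "dr": [0, 0, 0], "fingers": -0.6}, {"delta_pos": [0, 0, 7], "dr": [0, 0, 0], "fingers": -0.6}, {"delta_pos": [0, 0, 7], "dr": [0, 0, 0], "fingers": -0.6}, {"delta_pos": [0, 0, 7], "dr": [0, 0, 0], "fingers": -0.6}])

```text
time: 26.02
tool_pos: [0.6582, -0.0243, 0.1081]
tool_rot: [-3.141, 0.002, 3.141]
contact_force: [0.8, 0.8, 0.6]
opening: 0.0739
grip_force: 0.0
```

Call:
step_arm(increments=[{"delta_pos": [0, 0, 1.2], "dr": [0, 0, 0], "fingers": -0.6}, {"delta_pos": [0, 0, 2.2], "dr": [0, 0, 0], "fingers": -0.6}, {"delta_pos": [0, 0, 2.2], "dr": [0, 0, 0], "fingers": -0.6}, {"delta_pos": [0, 0, 2.2], "dr": [0, 0, 0], "fingers": 0.2}, {"delta_pos": [0, 0, 2.2], "dr": [0, 0, 0], "fingers": 0.2}])

```text
time: 26.65
tool_pos: [0.6579, -0.0237, 0.0852]
tool_rot: [-3.141, 0.001, -3.141]
contact_force: [0.3, -5.8, 1.0]
opening: 0.0579
grip_force: 10.3
```

Call:
step_arm(increments=[{"delta_pos": [0, 0, 0], "dr": [0, 0, 0], "fingers": 0.2}, {"delta_pos": [0, 0, 0], "dr": [0, 0, 0], "fingers": 0.2}, {"delta_pos": [0, 0, 0], "dr": [0, 0, 0], "fingers": 0.2}, {"delta_pos": [0, 0, 0], "dr": [0, 0, 0], "fingers": 0.2}, {"delta_pos": [0, 0, -1], "dr": [0, 0, 0], "fingers": 0.2}])

```text
time: 27.28
tool_pos: [0.6564, -0.0227, 0.0936]
tool_rot: [3.14, -0.003, 3.141]
contact_force: [0.2, 0.3, -2.2]
opening: 0.0577
grip_force: 29.9
```

Call:
step_arm(increments=[{"delta_pos": [0, 0, -5], "dr": [0, 0, 0], "fingers": 0.2}, {"delta_pos": [0, 0, -9], "dr": [0, 0, 0], "fingers": 0.2}, {"delta_pos": [3, -4.4, -9], "dr": [0, 0, 0], "fingers": 0.2}, {"delta_pos": [6, -8.8, -9], "dr": [0, 0, 0], "fingers": 0.2}, {"delta_pos": [9, -13.2, -9], "dr": [0, 0, 0], "fingers": 0.2}])

```text
time: 27.9
tool_pos: [0.5663, -0.1556, 0.1846]
tool_rot: [3.14, -0.001, -3.141]
contact_force: [0.3, -0.7, -2.1]
opening: 0.0579
grip_force: 29.9
```

Call:
step_arm(increments=[{"delta_pos": [3, -4.4, 0], "dr": [0, 0, 0], "fingers": 0.2}, {"delta_pos": [6, -8.8, 0], "dr": [0, 0, 0], "fingers": 0.2}, {"delta_pos": [9, -13.2, 0], "dr": [0, 0, 0], "fingers": 0.2}, {"delta_pos": [12, -17.6, 0], "dr": [0, 0, 0], "fingers": 0.2}, {"delta_pos": [14.3, -21.4, 0], "dr": [0, 0, 0], "fingers": 0.2}])

```text
time: 28.52
tool_pos: [0.4233, -0.3701, 0.1847]
tool_rot: [3.14, -0.0, 3.141]
contact_force: [0.6, -0.7, -2.8]
opening: 0.0578
grip_force: 29.9
```

Call:
step_arm(increments=[{"delta_pos": [0, 0, 5], "dr": [0, 0, 0], "fingers": 0.2}, {"delta_pos": [0, 0, 10], "dr": [0, 0, 0], "fingers": 0.2}, {"delta_pos": [0, 0, 13.5], "dr": [0, 0, 0], "fingers": 0.2}, {"delta_pos": [0, 0, 14.3], "dr": [0, 0, 0], "fingers": 0.2}, {"delta_pos": [0, 0, 14.3], "dr": [0, 0, 0], "fingers": 0.2}])

```text
time: 29.15
tool_pos: [0.425, -0.3694, 0.0421]
tool_rot: [3.141, 0.0, -3.141]
contact_force: [0.1, 0.6, -2.4]
opening: 0.0575
grip_force: 29.9
```

Call:
step_arm(increments=[{"delta_pos": [0, 0, 0.5], "dr": [0, 0, 0], "fingers": 0.2}, {"delta_pos": [0, 0, 0.6], "dr": [0, 0, 0], "fingers": 0.2}, {"delta_pos": [0, 0, 0.6], "dr": [0, 0, 0], "fingers": 0.2}, {"delta_pos": [0, 0, 0.6], "dr": [0, 0, 0], "fingers": -0.6}, {"delta_pos": [0, 0, 0.6], "dr": [0, 0, 0], "fingers": -0.6}])

```text
time: 29.78
tool_pos: [0.4248, -0.3697, 0.0361]
tool_rot: [-3.141, 0.001, 3.142]
contact_force: [0.5, -0.2, -0.2]
opening: 0.0714
grip_force: 0.0
```

Call:
step_arm(increments=[{"delta_pos": [0, 0, 0.6], "dr": [0, 0, 0], "fingers": -0.6}, {"delta_pos": [0, 0, -4], "dr": [0, 0, 0], "fingers": -0.6}, {"delta_pos": [0, 0, -9], "dr": [0, 0, 0], "fingers": -0.6}, {"delta_pos": [0, 0, -12], "dr": [0, 0, 0], "fingers": -0.6}, {"delta_pos": [0, 0, -12], "dr": [0, 0, 0], "fingers": -0.6}])

```text
time: 30.4
tool_pos: [0.4255, -0.3705, 0.158]
tool_rot: [-3.138, 0.004, 3.142]
contact_force: [1.6, -0.1, 0.1]
opening: 0.0736
grip_force: 0.0
```

```bash
python3 - <<'E'
from h import *
o=robot.observe();print(o['tool_pos'],o['tool_rot'])
im=snap('top','t5.png');s=snap('side','s5.png')
a=cv2.resize(im[110:285,185:430,::-1],None,fx=2.2,fy=2.2,interpolation=cv2.INTER_CUBIC)
b=cv2.resize(s[100:384,150:380,::-1],None,fx=1.1,fy=1.1)
c=np.zeros((max(a.shape[0],b.shape[0]),800,3),np.uint8);c[:a.shape[0],:a.shape[1]]=a;c[:b.shape[0],545:545+b.shape[1]]=b
cv2.imwrite('pics/t5c.png',cv2.convertScaleAbs(c,alpha=1.5))
E
```

```text
[ 0.42551297 -0.37047256  0.15797151] [-3.13768407  0.00353582  3.14154114]
```

View pics/t5c.png

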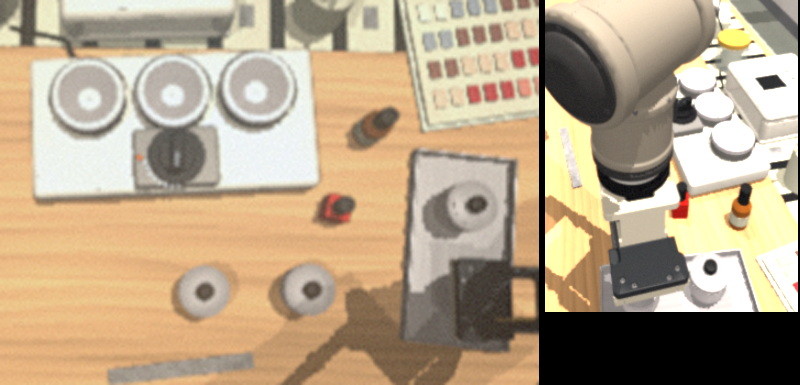

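The cups are empty and a used pot stands in the tray. The fresh knobs are at (205,291) and (312,289), and the cup floors at (89,98), (172,94) and (257,90).

```bash
python3 - <<'E'
from h import *
c=lambda x,y:(185+x/2.2,110+y/2.2)
for n,uv,z in [('A',c(205,291),.083),('B',c(312,289),.083),('w0',c(89,98),.052),('w1',c(172,94),.052),('w2',c(257,90),.052),('dial',c(176,155),.105),('used2',c(478,204),.086),('oilC',c(389,117),.103)]: print(n,np.round(at('top',*uv,z)*100,1)[:2])
E
```

```text
A [42.7 -6.4]
B [ 43.1 -18.4]
w0 [65.4  7.5]
w1 [66.1 -2.5]
w2 [ 66.8 -12.7]
dial [57.8 -2.9]
used2 [ 53.  -37.3]
oilC [ 62.5 -26.9]
```

Call:
step_arm(increments=[{"delta_pos": [-0.2, 5, 0], "dr": [0, 0, 0], "fingers": -0.6}, {"delta_pos": [-0.4, 10, 0], "dr": [0, 0, 0], "fingers": -0.6}, {"delta_pos": [-0.6, 15, 0], "dr": [0, 0, 0], "fingers": -0.6}, {"delta_pos": [-0.6, 18.6, 0], "dr": [0, 0, 0], "fingers": -0.6}, {"delta_pos": [-0.6, 18.6, 2], "dr": [0, 0, 0], "fingers": -0.6}])

```text
time: 31.12
tool_pos: [0.4303, -0.181, 0.135]
tool_rot: [3.141, -0.0, -3.139]
contact_force: [1.0, -0.3, -0.6]
opening: 0.0736
grip_force: 0.0
```

Call:
step_arm(increments=[{"delta_pos": [0, 0, 4], "dr": [0, 0, 0], "fingers": -0.6}, {"delta_pos": [0, 0, 8], "dr": [0, 0, 0], "fingers": -0.6}, {"delta_pos": [0, 0, 10.4], "dr": [0, 0, 0], "fingers": -0.6}, {"delta_pos": [0, 0, 10.4], "dr": [0, 0, 0], "fingers": -0.6}, {"delta_pos": [0, 0, 10.4], "dr": [0, 0, 0], "fingers": 0.2}])

```text
time: 31.75
tool_pos: [0.4306, -0.1834, 0.0318]
tool_rot: [3.141, -0.0, 3.142]
contact_force: [0.0, 0.2, 0.3]
opening: 0.0675
grip_force: 0.0
```

Call:
step_arm(increments=[{"delta_pos": [0, 0, 0], "dr": [0, 0, 0], "fingers": 0.2}, {"delta_pos": [0, 0, 0], "dr": [0, 0, 0], "fingers": 0.2}, {"delta_pos": [0, 0, 0], "dr": [0, 0, 0], "fingers": 0.2}, {"delta_pos": [0, 0, 0], "dr": [0, 0, 0], "fingers": 0.2}, {"delta_pos": [0, 0, 0], "dr": [0, 0, 0], "fingers": 0.2}])

```text
time: 32.38
tool_pos: [0.4312, -0.1839, 0.0325]
tool_rot: [-3.141, 0.002, 3.142]
contact_force: [-0.7, -0.0, 6.3]
opening: 0.0577
grip_force: 30.0
```

Call:
step_arm(increments=[{"delta_pos": [0, 0, -4], "dr": [0, 0, 0], "fingers": 0.2}, {"delta_pos": [0, 0, -9], "dr": [0, 0, 0], "fingers": 0.2}, {"delta_pos": [0, 0, -12], "dr": [0, 0, 0], "fingers": 0.2}, {"delta_pos": [-5, 1.3, -12], "dr": [0, 0, 0], "fingers": 0.2}, {"delta_pos": [-10, 2.6, -12], "dr": [0, 0, 0], "fingers": 0.2}])

```text
time: 33.0
tool_pos: [0.5315, -0.1572, 0.1524]
tool_rot: [-3.141, 0.001, 3.14]
contact_force: [0.4, -2.1, -1.4]
opening: 0.0573
grip_force: 29.9
```

Call:
step_arm(increments=[{"delta_pos": [-5, 1.3, 0], "dr": [0, 0, 0], "fingers": 0.2}, {"delta_pos": [-10, 2.6, 0], "dr": [0, 0, 0], "fingers": 0.2}, {"delta_pos": [-13.4, 3.4, 0], "dr": [0, 0, 0], "fingers": 0.2}, {"delta_pos": [-13.4, 3.4, 0], "dr": [0, 0, 0], "fingers": 0.2}, {"delta_pos": [-13.4, 3.4, 3], "dr": [0, 0, 0], "fingers": 0.2}])

```text
time: 33.62
tool_pos: [0.6652, -0.1237, 0.1231]
tool_rot: [-3.14, 0.003, -3.141]
contact_force: [-0.6, 0.3, -1.7]
opening: 0.0576
grip_force: 29.9
```

Call:
step_arm(increments=[{"delta_pos": [0, 0, 1.3], "dr": [0, 0, 0], "fingers": 0.2}, {"delta_pos": [0, 0, 2.6], "dr": [0, 0, 0], "fingers": 0.2}, {"delta_pos": [0, 0, 3.4], "dr": [0, 0, 0], "fingers": 0.2}, {"delta_pos": [0, 0, 3.4], "dr": [0, 0, 0], "fingers": 0.2}, {"delta_pos": [0, 0, 3.4], "dr": [0, 0, 0], "fingers": 0.2}])

```text
time: 34.25
tool_pos: [0.665, -0.1236, 0.0884]
tool_rot: [-3.141, 0.001, 3.142]
contact_force: [0.4, 1.0, -1.1]
opening: 0.0578
grip_force: 29.9
```

Call:
step_arm(increments=[{"delta_pos": [0, 0, 0.2], "dr": [0, 0, 0], "fingers": 0.2}, {"delta_pos": [0, 0, 0.4], "dr": [0, 0, 0], "fingers": 0.2}, {"delta_pos": [0, 0, 0.4], "dr": [0, 0, 0], "fingers": 0.2}, {"delta_pos": [0, 0, 0.4], "dr": [0, 0, 0], "fingers": 0.2}, {"delta_pos": [0, 0, 0.4], "dr": [0, 0, 0], "fingers": 0.2}])

```text
time: 34.88
tool_pos: [0.6652, -0.1239, 0.0846]
tool_rot: [-3.141, 0.002, 3.141]
contact_force: [0.5, -2.1, 6.0]
opening: 0.0572
grip_force: 30.0
```

Call:
step_arm(increments=[{"delta_pos": [0, 0, 0], "dr": [0, 0, 0], "fingers": -0.6}, {"delta_pos": [0, 0, 0], "dr": [0, 0, 0], "fingers": -0.6}, {"delta_pos": [0, 0, 0], "dr": [0, 0, 0], "fingers": -0.6}, {"delta_pos": [0, 0, -5], "dr": [0, 0, 0], "fingers": -0.6}, {"delta_pos": [0, 0, -9.7], "dr": [0, 0, 0], "fingers": -0.6}])

```text
time: 35.5
tool_pos: [0.6642, -0.1232, 0.1812]
tool_rot: [3.141, -0.002, -3.142]
contact_force: [1.1, -0.1, 0.3]
opening: 0.0737
grip_force: 0.0
```

```bash
python3 - <<'E'
from h import *
s=snap('side','s6.png')[:,:,::-1];r=cv2.imread('pics/s4.png')
d=cv2.absdiff(s,r).max(2)
for n,(u,v) in dict(A=(211,230),used1=(305,190),pA=(222,275),polish=(273,285),oilC=(328,290)).items(): print(n,d[v-18:v+18,u-15:u+15].mean(),(d[v-18:v+18,u-15:u+15]>50).mean())
E
```

```text
A 4.374074074074074 0.004629629629629629
used1 40.955555555555556 0.33611111111111114
pA 72.57037037037037 0.7435185185185185
polish 3.187962962962963 0.0
oilC 3.4231481481481483 0.0
```

Call:
step_arm(increments=[{"delta_pos": [5, 1.2, 0], "dr": [0, 0, 0], "fingers": -0.6}, {"delta_pos": [10, 2.5, 0], "dr": [0, 0, 0], "fingers": -0.6}, {"delta_pos": [15, 3.7, 0], "dr": [0, 0, 0], "fingers": -0.6}, {"delta_pos": [20, 5, 0], "dr": [0, 0, 0], "fingers": -0.6}, {"delta_pos": [23.8, 5.95, 0], "dr": [0, 0, 0], "fingers": -0.6}])

```text
time: 36.17
tool_pos: [0.4244, -0.0631, 0.1805]
tool_rot: [3.141, -0.001, -3.142]
contact_force: [-0.3, -1.4, 0.1]
opening: 0.0735
grip_force: 0.0
```

Call:
step_arm(increments=[{"delta_pos": [0, 0, 4], "dr": [0, 0, 0], "fingers": -0.6}, {"delta_pos": [0, 0, 8], "dr": [0, 0, 0], "fingers": -0.6}, {"delta_pos": [0, 0, 12], "dr": [0, 0, 0], "fingers": -0.6}, {"delta_pos": [0, 0, 14.8], "dr": [0, 0, 0], "fingers": -0.6}, {"delta_pos": [0, 0, 14.8], "dr": [0, 0, 0], "fingers": -0.6}])

```text
time: 36.8
tool_pos: [0.4251, -0.0633, 0.0313]
tool_rot: [3.14, -0.004, 3.141]
contact_force: [0.4, 0.4, -0.1]
opening: 0.0736
grip_force: 0.0
```

Call:
step_arm(increments=[{"delta_pos": [0, 0, 0], "dr": [0, 0, 0], "fingers": 0.2}, {"delta_pos": [0, 0, 0], "dr": [0, 0, 0], "fingers": 0.2}, {"delta_pos": [0, 0, 0], "dr": [0, 0, 0], "fingers": 0.2}, {"delta_pos": [0, 0, 0], "dr": [0, 0, 0], "fingers": 0.2}, {"delta_pos": [0, 0, 0], "dr": [0, 0, 0], "fingers": 0.2}])

```text
time: 37.42
tool_pos: [0.4275, -0.0641, 0.0338]
tool_rot: [-3.141, 0.003, 3.142]
contact_force: [0.3, -0.1, 7.4]
opening: 0.0574
grip_force: 30.0
```

Call:
step_arm(increments=[{"delta_pos": [0, 0, -4], "dr": [0, 0, 0], "fingers": 0.2}, {"delta_pos": [0, 0, -9], "dr": [0, 0, 0], "fingers": 0.2}, {"delta_pos": [0, 0, -12.5], "dr": [0, 0, 0], "fingers": 0.2}, {"delta_pos": [-4.3, 2.8, -12.5], "dr": [0, 0, 0], "fingers": 0.2}, {"delta_pos": [-8.6, 5.5, -12.5], "dr": [0, 0, 0], "fingers": 0.2}])

```text
time: 38.05
tool_pos: [0.5136, -0.0085, 0.1588]
tool_rot: [-3.141, 0.002, 3.14]
contact_force: [1.2, -0.6, -3.3]
opening: 0.0571
grip_force: 30.0
```

Call:
step_arm(increments=[{"delta_pos": [-4.7, 2.8, 0], "dr": [0, 0, 0], "fingers": 0.2}, {"delta_pos": [-9.4, 5.6, 0], "dr": [0, 0, 0], "fingers": 0.2}, {"delta_pos": [-14.1, 8.4, 0], "dr": [0, 0, 0], "fingers": 0.2}, {"delta_pos": [-14.1, 8.4, 0], "dr": [0, 0, 0], "fingers": 0.2}, {"delta_pos": [-14.1, 8.4, 3], "dr": [0, 0, 0], "fingers": 0.2}])

```text
time: 38.67
tool_pos: [0.6545, 0.0752, 0.1291]
tool_rot: [-3.141, 0.004, -3.141]
contact_force: [-0.0, -0.1, -3.1]
opening: 0.0574
grip_force: 30.0
```

Call:
step_arm(increments=[{"delta_pos": [0, 0, 1.3], "dr": [0, 0, 0], "fingers": 0.2}, {"delta_pos": [0, 0, 2.6], "dr": [0, 0, 0], "fingers": 0.2}, {"delta_pos": [0, 0, 3.5], "dr": [0, 0, 0], "fingers": 0.2}, {"delta_pos": [0, 0, 3.5], "dr": [0, 0, 0], "fingers": 0.2}, {"delta_pos": [0, 0, 3.5], "dr": [0, 0, 0], "fingers": 0.2}])

```text
time: 39.3
tool_pos: [0.654, 0.0751, 0.0934]
tool_rot: [3.142, 0.001, 3.141]
contact_force: [0.0, 0.1, -2.4]
opening: 0.0575
grip_force: 30.0
```

Call:
step_arm(increments=[{"delta_pos": [0, 0, 0.3], "dr": [0, 0, 0], "fingers": 0.2}, {"delta_pos": [0, 0, 0.6], "dr": [0, 0, 0], "fingers": 0.2}, {"delta_pos": [0, 0, 0.85], "dr": [0, 0, 0], "fingers": 0.2}, {"delta_pos": [0, 0, 0.85], "dr": [0, 0, 0], "fingers": 0.2}, {"delta_pos": [0, 0, 0.85], "dr": [0, 0, 0], "fingers": 0.2}])

```text
time: 39.92
tool_pos: [0.6539, 0.0751, 0.0859]
tool_rot: [3.142, 0.002, -3.142]
contact_force: [-2.8, 0.1, 7.3]
opening: 0.0573
grip_force: 30.0
```

Call:
step_arm(increments=[{"delta_pos": [0, 0, 0], "dr": [0, 0, 0], "fingers": -0.6}, {"delta_pos": [0, 0, 0], "dr": [0, 0, 0], "fingers": -0.6}, {"delta_pos": [0, 0, 0], "dr": [0, 0, 0], "fingers": -0.6}, {"delta_pos": [0, 0, -5], "dr": [0, 0, 0], "fingers": -0.6}, {"delta_pos": [0, 0, -9.7], "dr": [0, 0, 0], "fingers": -0.6}])

```text
time: 40.55
tool_pos: [0.6534, 0.0751, 0.1819]
tool_rot: [3.142, -0.001, 3.142]
contact_force: [0.4, 0.2, -0.7]
opening: 0.0734
grip_force: 0.0
```

Call:
step_arm(increments=[{"delta_pos": [0.4, -5, 0], "dr": [0, 0, 0], "fingers": -0.3}, {"delta_pos": [0.8, -10, 0], "dr": [0, 0, 0], "fingers": -0.3}, {"delta_pos": [1.2, -15.5, 0], "dr": [0, 0, 0], "fingers": -0.3}, {"delta_pos": [1.6, -21, 0], "dr": [0, 0, 0], "fingers": -0.3}, {"delta_pos": [2, -26.5, 0], "dr": [0, 0, 0], "fingers": -0.3}])

```text
time: 41.18
tool_pos: [0.6333, -0.1916, 0.1811]
tool_rot: [3.141, 0.0, -3.142]
contact_force: [1.5, -0.1, 0.4]
opening: 0.0597
grip_force: 0.0
```

Call:
step_arm(increments=[{"delta_pos": [0.4, -5, 0], "dr": [0, 0, 0], "fingers": -0.3}, {"delta_pos": [0.7, -8, 0], "dr": [0, 0, 0], "fingers": -0.3}, {"delta_pos": [0.7, -8, 0], "dr": [0, 0, 0], "fingers": -0.3}, {"delta_pos": [0.7, -8, 4], "dr": [0, 0, 0], "fingers": -0.3}, {"delta_pos": [0.7, -8, 8], "dr": [0, 0, 0], "fingers": -0.3}])

```text
time: 41.8
tool_pos: [0.627, -0.2687, 0.1007]
tool_rot: [-3.141, 0.001, -3.141]
contact_force: [0.2, -0.3, -0.2]
opening: 0.0599
grip_force: 0.0
```

Call:
step_arm(increments=[{"delta_pos": [0, 0, 2], "dr": [0, 0, 0], "fingers": -0.3}, {"delta_pos": [0, 0, 3.3], "dr": [0, 0, 0], "fingers": -0.3}, {"delta_pos": [0, 0, 3.3], "dr": [0, 0, 0], "fingers": -0.3}, {"delta_pos": [0, 0, 3.3], "dr": [0, 0, 0], "fingers": 0.8}, {"delta_pos": [0, 0, 3.3], "dr": [0, 0, 0], "fingers": 0.8}], newtons=20)

```text
time: 42.42
tool_pos: [0.6271, -0.2701, 0.0695]
tool_rot: [-3.141, 0.002, 3.142]
contact_force: [1.2, 0.2, -0.1]
opening: 0.0441
grip_force: 0.0
```

Call:
step_arm(increments=[{"delta_pos": [0, 0, 0], "dr": [0, 0, 0], "fingers": 0.8}, {"delta_pos": [0, 0, 0], "dr": [0, 0, 0], "fingers": 0.8}, {"delta_pos": [0, 0, 0], "dr": [0, 0, 0], "fingers": 0.8}, {"delta_pos": [0, 0, 0], "dr": [0, 0, 0], "fingers": 0.8}, {"delta_pos": [0, 0, 0], "dr": [0, 0, 0], "fingers": 0.8}])

```text
time: 43.05
tool_pos: [0.6266, -0.27, 0.0684]
tool_rot: [-3.141, 0.0, 3.141]
contact_force: [-0.6, -0.9, 1.4]
opening: 0.0207
grip_force: 20.0
```

Call:
step_arm(increments=[{"delta_pos": [0, 0, 0], "dr": [0, 0, 0], "fingers": -0.1}, {"delta_pos": [0, 0, 0], "dr": [0, 0, 0], "fingers": -0.1}, {"delta_pos": [0, 0, 0], "dr": [0, 0, 10], "fingers": -0.1}, {"delta_pos": [0, 0, 0], "dr": [0, 0, 20], "fingers": -0.1}, {"delta_pos": [0, 0, 0], "dr": [0, 0, 30], "fingers": -0.1}])

```text
time: 43.68
tool_pos: [0.6265, -0.2698, 0.068]
tool_rot: [3.141, -0.0, 2.612]
contact_force: [0.1, -0.1, -0.1]
opening: 0.0505
grip_force: 0.0
```

Call:
step_arm(increments=[{"delta_pos": [0, 0, 0], "dr": [0, 0, 10], "fingers": -0.1}, {"delta_pos": [0, 0, 0], "dr": [0, 0, 20], "fingers": -0.1}, {"delta_pos": [0, 0, 0], "dr": [0, 0, 30], "fingers": -0.1}, {"delta_pos": [0, 0, 0], "dr": [0, 0, 40], "fingers": -0.1}, {"delta_pos": [0, 0, 0], "dr": [0, 0, 50], "fingers": -0.1}])

```text
time: 44.3
tool_pos: [0.6264, -0.2698, 0.068]
tool_rot: [-3.141, -0.0, 1.74]
contact_force: [-0.6, -0.1, 0.2]
opening: 0.0506
grip_force: 0.0
```

Call:
step_arm(increments=[{"delta_pos": [0, 0, 0], "dr": [0, 0, 10], "fingers": -0.1}, {"delta_pos": [0, 0, 0], "dr": [0, 0, 10], "fingers": -0.1}, {"delta_pos": [0, 0, 0], "dr": [0, 0, 10], "fingers": 0.8}, {"delta_pos": [0, 0, 0], "dr": [0, 0, 10], "fingers": 0.8}, {"delta_pos": [0, 0, 0], "dr": [0, 0, 10], "fingers": 0.8}])

```text
time: 44.92
tool_pos: [0.6265, -0.2699, 0.0682]
tool_rot: [3.142, -0.0, 1.572]
contact_force: [-0.3, 1.2, 0.1]
opening: 0.025
grip_force: 0.1
```

Call:
step_arm(increments=[{"delta_pos": [0, 0, 0], "dr": [0, 0, 0], "fingers": 0.8}, {"delta_pos": [0, 0, 0], "dr": [0, 0, 0], "fingers": 0.8}, {"delta_pos": [0, 0, 0], "dr": [0, 0, 0], "fingers": 0.8}, {"delta_pos": [0, 0, 0], "dr": [0, 0, 0], "fingers": 0.8}, {"delta_pos": [0, 0, 0], "dr": [0, 0, 0], "fingers": 0.8}], newtons=25)

```text
time: 45.55
tool_pos: [0.6265, -0.2699, 0.0681]
tool_rot: [-3.142, -0.0, 1.571]
contact_force: [0.2, 0.5, -1.1]
opening: 0.0204
grip_force: 25.0
```

Call:
step_arm(increments=[{"delta_pos": [0, 0, -5], "dr": [0, 0, 0], "fingers": 0.8}, {"delta_pos": [0, 0, -10.5], "dr": [0, 0, 0], "fingers": 0.8}, {"delta_pos": [0, 0, -16], "dr": [0, 0, 0], "fingers": 0.8}, {"delta_pos": [4.8, -0.4, -16], "dr": [0, 0, 0], "fingers": 0.8}, {"delta_pos": [9.8, -1.4, -16], "dr": [0, 0, 0], "fingers": 0.8}])

```text
time: 46.18
tool_pos: [0.6126, -0.1714, 0.2288]
tool_rot: [3.14, 0.0, 1.569]
contact_force: [0.4, 0.7, -2.2]
opening: 0.0207
grip_force: 25.0
```

Call:
step_arm(increments=[{"delta_pos": [5, -0.5, 0], "dr": [0, 0, 0], "fingers": 0.8}, {"delta_pos": [10.5, -1, 0], "dr": [0, 0, 0], "fingers": 0.8}, {"delta_pos": [16, -1.5, 0], "dr": [0, 0, 0], "fingers": 0.8}, {"delta_pos": [21.5, -2, 0], "dr": [0, 0, 0], "fingers": 0.8}, {"delta_pos": [27, -2.5, 0], "dr": [0, 0, 0], "fingers": 0.8}])

```text
time: 46.8
tool_pos: [0.5872, 0.0998, 0.2285]
tool_rot: [3.141, -0.0, 1.571]
contact_force: [0.7, 1.3, -0.3]
opening: 0.0209
grip_force: 25.0
```

Call:
step_arm(increments=[{"delta_pos": [5.5, -0.1, 0], "dr": [0, 0, 0], "fingers": 0.8}, {"delta_pos": [11, -0.2, 0], "dr": [0, 0, 0], "fingers": 0.8}, {"delta_pos": [16.5, -0.3, 0], "dr": [0, 0, 0], "fingers": 0.8}, {"delta_pos": [22, -0.4, 0], "dr": [0, 0, 0], "fingers": 0.8}, {"delta_pos": [26, -0.5, 0], "dr": [0, 0, 0], "fingers": 0.8}])

```text
time: 47.42
tool_pos: [0.582, 0.3605, 0.2281]
tool_rot: [-3.142, -0.0, 1.572]
contact_force: [0.5, -0.3, 0.4]
opening: 0.0204
grip_force: 25.0
```

Call:
step_arm(increments=[{"delta_pos": [2, 0, 0], "dr": [0, 0, 0], "fingers": 0.8}, {"delta_pos": [2, 0, 4], "dr": [0, 0, 0], "fingers": 0.8}, {"delta_pos": [2, 0, 8], "dr": [0, 0, 0], "fingers": 0.8}, {"delta_pos": [2, 0, 10], "dr": [0, 0, 0], "fingers": 0.8}, {"delta_pos": [2, 0, 10], "dr": [0, 0, 0], "fingers": 0.8}])

```text
time: 48.05
tool_pos: [0.5816, 0.3776, 0.1262]
tool_rot: [-3.138, 0.002, 1.571]
contact_force: [-0.1, -1.3, -0.1]
opening: 0.0205
grip_force: 25.0
```

Call:
step_arm(increments=[{"delta_pos": [0, 0.05, 0.8], "dr": [0, 0, 0], "fingers": 0.8}, {"delta_pos": [0, 0.05, 1.4], "dr": [0, 0, 0], "fingers": 0.8}, {"delta_pos": [0, 0.05, 1.8], "dr": [0, 0, 0], "fingers": 0.8}, {"delta_pos": [0, 0.05, 2.2], "dr": [0, 0, 0], "fingers": 0.8}, {"delta_pos": [0, 0.05, 2.2], "dr": [0, 0, 0], "fingers": 0.8}])

```text
time: 48.68
tool_pos: [0.583, 0.378, 0.1059]
tool_rot: [-3.141, 0.0, 1.571]
contact_force: [-0.2, -0.7, -0.6]
opening: 0.0206
grip_force: 25.0
```

Call:
step_arm(increments=[{"delta_pos": [0, 0, 0.6], "dr": [0, 0, 0], "fingers": 0.8}, {"delta_pos": [0, 0, 1.2], "dr": [0, 0, 0], "fingers": 0.8}, {"delta_pos": [0, 0, 1.8], "dr": [0, 0, 0], "fingers": 0.8}, {"delta_pos": [0, 0, 2.4], "dr": [0, 0, 0], "fingers": 0.8}, {"delta_pos": [0, 0, 2.4], "dr": [0, 0, 0], "fingers": 0.8}])

```text
time: 49.3
tool_pos: [0.5832, 0.3781, 0.082]
tool_rot: [3.141, -0.0, 1.571]
contact_force: [0.1, -0.4, -1.4]
opening: 0.0207
grip_force: 25.0
```

Call:
step_arm(increments=[{"delta_pos": [0, 0, 0], "dr": [0, 0, 0], "fingers": 0}, {"delta_pos": [0, 0, 0], "dr": [0, 0, 0], "fingers": 0}, {"delta_pos": [0, 0, 0], "dr": [0, 0, 0], "fingers": 0}, {"delta_pos": [0, 0, -5], "dr": [0, 0, 0], "fingers": 0}, {"delta_pos": [0, 0, -11], "dr": [0, 0, 0], "fingers": 0}])

```text
time: 49.92
tool_pos: [0.5824, 0.3777, 0.1921]
tool_rot: [-3.139, 0.001, 1.571]
contact_force: [0.7, 0.1, 0.1]
opening: 0.0459
grip_force: 0.0
```

```bash
python3 - <<'E'
from h import *
im=snap('top','t7.png');s=snap('side','s7.png')
a=cv2.resize(im[115:205,190:345,::-1],None,fx=5,fy=5,interpolation=cv2.INTER_CUBIC)
cv2.imwrite('pics/t7c.png',cv2.convertScaleAbs(a,alpha=1.8))
b=cv2.resize(s[110:300,150:390,::-1],None,fx=3.1,fy=3.1,interpolation=cv2.INTER_CUBIC)
cv2.imwrite('pics/s7c.png',cv2.convertScaleAbs(b,alpha=1.5))
E
```

```text
(no output)
```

View pics/t7c.png

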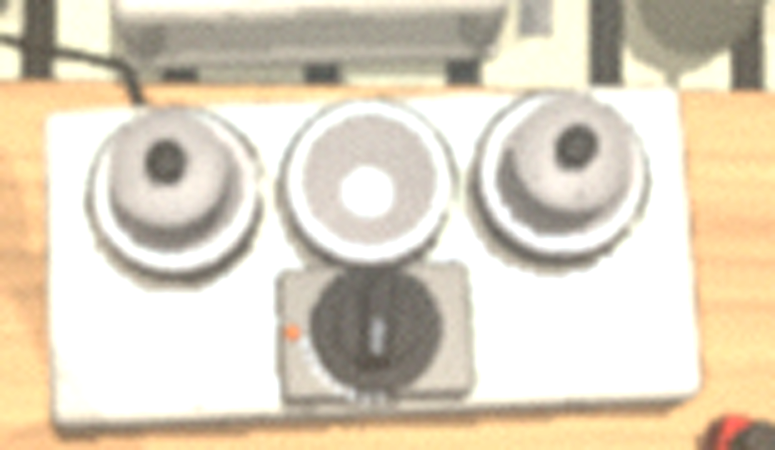

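View pics/s7c.png

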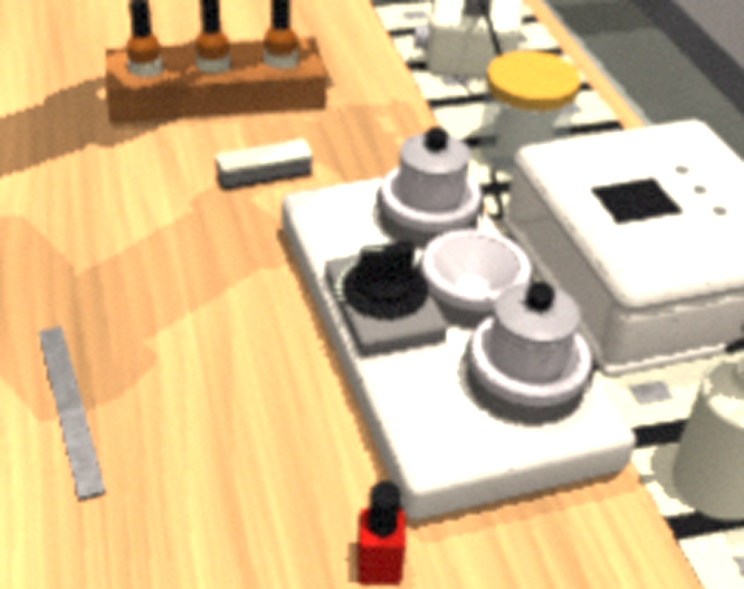

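All three bottles are down in the rack, and the fresh pots sit in cups 0 and 2. The dial disc is at (375,330) with its bar nearly along x, turned slightly clockwise.

```bash
python3 - <<'E'
from h import *
f=lambda x,y:(190+x/5,115+y/5)
for uv,z in [((375,330),.077),((374,325),.11),((377,280),.11),((371,368),.11),((165,160),.135),((576,146),.135)]: print(uv,np.round(at('top',*f(*uv),z)*100,1)[:2])
g=lambda x,y:(150+x/3.1,110+y/3.1)
for uv,z in [((388,285),.077),((386,256),.11)]: print(uv,np.round(at('side',*g(*uv),z)*100,1)[:2])
E
```

```text
(375, 330) [58.1 -3. ]
(374, 325) [57.8 -2.8]
(377, 280) [60.  -2.9]
(371, 368) [55.6 -2.7]
(165, 160) [65.2  7.4]
(576, 146) [ 66.3 -12.4]
(388, 285) [58.4 -4. ]
(386, 256) [58.  -4.3]
```

Call:
step_arm(increments=[{"delta_pos": [-5, 0, 0], "dr": [0, 0, -10], "fingers": 0}, {"delta_pos": [-10, 0, 0], "dr": [0, 0, -20], "fingers": 0}, {"delta_pos": [-15, 0, 0], "dr": [0, 0, -30], "fingers": 0}, {"delta_pos": [-20, 0, 0], "dr": [0, 0, -40], "fingers": 0}, {"delta_pos": [-25, 0, 0], "dr": [0, 0, -50], "fingers": 0}])

```text
time: 50.65
tool_pos: [0.5829, 0.1265, 0.1921]
tool_rot: [3.141, 0.0, 2.449]
contact_force: [0.1, -0.6, -0.1]
opening: 0.0458
grip_force: 0.0
```

Call:
step_arm(increments=[{"delta_pos": [0, 0, 0], "dr": [0, 0, -10], "fingers": 0}, {"delta_pos": [0, 0, 0], "dr": [0, 0, -20], "fingers": 0}, {"delta_pos": [0, 0, 0], "dr": [0, 0, -30], "fingers": 0}, {"delta_pos": [0, 0, 0], "dr": [0, 0, -33], "fingers": 0}, {"delta_pos": [0, 0, 0], "dr": [0, 0, -33], "fingers": 0}])

```text
time: 51.28
tool_pos: [0.583, 0.1281, 0.192]
tool_rot: [3.142, -0.0, 3.019]
contact_force: [-0.2, -0.1, -0.4]
opening: 0.0461
grip_force: 0.0
```

Call:
step_arm(increments=[{"delta_pos": [-0.5, -5.2, 0], "dr": [0, 0, -4], "fingers": 0}, {"delta_pos": [-1, -10.4, 0], "dr": [0, 0, -4], "fingers": 0}, {"delta_pos": [-1.45, -15.6, 0], "dr": [0, 0, -4], "fingers": 0}, {"delta_pos": [-1.45, -15.6, 0], "dr": [0, 0, -4], "fingers": 0}, {"delta_pos": [-1.45, -15.6, 5], "dr": [0, 0, -4], "fingers": 0}])

```text
time: 51.9
tool_pos: [0.5813, -0.0291, 0.1452]
tool_rot: [-3.141, 0.009, 3.087]
contact_force: [0.2, 0.1, -0.8]
opening: 0.0459
grip_force: 0.0
```

Call:
step_arm(increments=[{"delta_pos": [0, 0, 2], "dr": [0, 0, 0], "fingers": 0}, {"delta_pos": [0, 0, 4], "dr": [0, 0, 0], "fingers": 0}, {"delta_pos": [0, 0, 5.7], "dr": [0, 0, 0], "fingers": 0}, {"delta_pos": [0, 0, 5.7], "dr": [0, 0, 0], "fingers": 0}, {"delta_pos": [0, 0, 5.7], "dr": [0, 0, 0], "fingers": 0}])

```text
time: 52.52
tool_pos: [0.5789, -0.028, 0.0859]
tool_rot: [3.142, 0.001, 3.089]
contact_force: [-0.0, -0.1, 0.6]
opening: 0.0461
grip_force: 0.0
```

Call:
step_arm(increments=[{"delta_pos": [0, 0, 0], "dr": [0, 0, 0], "fingers": 0.9}, {"delta_pos": [0, 0, 0], "dr": [0, 0, 0], "fingers": 0.9}, {"delta_pos": [0, 0, 0], "dr": [0, 0, 0], "fingers": 0.9}, {"delta_pos": [0, 0, 0], "dr": [0, 0, 0], "fingers": 0.9}, {"delta_pos": [0, 0, 0], "dr": [0, 0, 0], "fingers": 0.9}], newtons=12)

```text
time: 53.15
tool_pos: [0.5782, -0.0295, 0.0855]
tool_rot: [-3.14, -0.0, 3.089]
contact_force: [-2.3, -4.9, 1.6]
opening: 0.0139
grip_force: 12.0
```

Call:
step_arm(increments=[{"delta_pos": [0, 0, 0], "dr": [0, 0, 6], "fingers": 0.9}, {"delta_pos": [0, 0, 0], "dr": [0, 0, 14], "fingers": 0.9}, {"delta_pos": [0, 0, 0], "dr": [0, 0, 22], "fingers": 0.9}, {"delta_pos": [0, 0, 0], "dr": [0, 0, 30], "fingers": 0.9}, {"delta_pos": [0, 0, 0], "dr": [0, 0, 38], "fingers": 0.9}])

```text
time: 53.78
tool_pos: [0.5797, -0.0261, 0.0855]
tool_rot: [3.137, -0.0, 2.421]
contact_force: [5.3, 10.9, -1.6]
opening: 0.0136
grip_force: 12.0
```

```bash
python3 - <<'E'
from h import *
o=robot.observe();print(o['contact_force'],o['torque'],o['opening'],o['tool_rot'],o['tool_pos'])
E
```

```text
[ 5.25894352 10.88426853 -1.61188251] [ 1.83230692 -0.874286    0.13230852] 0.013637619469097058 [ 3.13675710e+00 -2.62766887e-04  2.42106856e+00] [ 0.5796589  -0.02607598  0.0855232 ]
```

Call:
step_arm(increments=[{"delta_pos": [-0.3, 0.2, 0], "dr": [0, 0, 0], "fingers": 0.9}, {"delta_pos": [-0.5, 0.3, 0], "dr": [0, 0, 0], "fingers": 0.9}, {"delta_pos": [-0.5, 0.3, 0], "dr": [0, 0, 7], "fingers": 0.9}, {"delta_pos": [-0.5, 0.3, 0], "dr": [0, 0, 14], "fingers": 0.9}, {"delta_pos": [-0.5, 0.3, 0], "dr": [0, 0, 21], "fingers": 0.9}])

```text
time: 54.4
tool_pos: [0.5822, -0.0259, 0.085]
tool_rot: [-3.14, -0.007, 2.055]
contact_force: [-4.6, 13.6, 4.8]
opening: 0.0141
grip_force: 12.0
```

```bash
python3 - <<'E'
from h import *
o=robot.observe();print(o['contact_force'],o['torque'],o['opening'],o['tool_rot'],o['tool_pos'])
E
```

```text
[-4.56298351 13.60403061  4.76944128] [2.22700238 0.75954158 0.00312203] 0.014079502636852008 [-3.14032101 -0.00708389  2.05546736] [ 0.58215345 -0.02590393  0.08501545]
```

Call:
step_arm(increments=[{"delta_pos": [0.4, 0.05, 0], "dr": [0, 0, 3], "fingers": 0.9}, {"delta_pos": [0.6, 0.1, 0], "dr": [0, 0, 8], "fingers": 0.9}, {"delta_pos": [0.6, 0.1, 0], "dr": [0, 0, 12], "fingers": 0.9}, {"delta_pos": [0.6, 0.1, 0], "dr": [0, 0, 15], "fingers": 0.9}, {"delta_pos": [0.6, 0.1, 0], "dr": [0, 0, 15], "fingers": 0.9}])

```text
time: 55.02
tool_pos: [0.5832, -0.0251, 0.0851]
tool_rot: [3.14, 0.002, 1.797]
contact_force: [2.6, -6.2, -3.8]
opening: 0.0138
grip_force: 12.0
```

```bash
python3 - <<'E'
from h import *
o=robot.observe();print(o['contact_force'],o['torque'],o['opening'],o['tool_rot'],o['tool_pos'])
E
```

```text
[ 2.56693096 -6.20610498 -3.76531453] [-0.92650784 -0.42321535  0.15659922] 0.013795417782080491 [3.14000191e+00 2.28649777e-03 1.79709070e+00] [ 0.58322148 -0.02513966  0.08507581]
```

Call:
step_arm(increments=[{"delta_pos": [0, 0, 0], "dr": [0, 0, 2], "fingers": 0.9}, {"delta_pos": [0, 0, 0], "dr": [0, 0, 4], "fingers": 0.9}, {"delta_pos": [0, 0, 0], "dr": [0, 0, 6], "fingers": 0.9}, {"delta_pos": [0, 0, 0], "dr": [0, 0, 6], "fingers": 0.9}, {"delta_pos": [0, 0, 0], "dr": [0, 0, 6], "fingers": 0.9}])

```text
time: 55.65
tool_pos: [0.583, -0.0245, 0.0851]
tool_rot: [3.14, 0.001, 1.693]
contact_force: [4.1, -3.7, -3.4]
opening: 0.0156
grip_force: 12.7
```

```bash
python3 - <<'E'
from h import *
o=robot.observe();print(o['contact_force'],o['torque'],o['opening'],o['tool_rot'],o['tool_pos'])
E
```

```text
[ 4.1405322  -3.65226751 -3.35084253] [-0.77078689 -0.47081077  0.33420394] 0.015575934245843654 [3.14015586e+00 1.20117505e-03 1.69297732e+00] [ 0.58301482 -0.02446884  0.0850689 ]
```

Call:
step_arm(increments=[{"delta_pos": [0, 0, 0], "dr": [0, 0, 0], "fingers": 0.2}, {"delta_pos": [0, 0, 0], "dr": [0, 0, 0], "fingers": 0.2}, {"delta_pos": [0, 0, 0], "dr": [0, 0, 0], "fingers": 0.2}, {"delta_pos": [0, 0, -5], "dr": [0, 0, 0], "fingers": 0.2}, {"delta_pos": [0, 0, -11], "dr": [0, 0, 0], "fingers": 0.2}])

```text
time: 56.28
tool_pos: [0.5814, -0.0235, 0.1954]
tool_rot: [-3.138, -0.001, 1.693]
contact_force: [0.4, -0.4, 1.1]
opening: 0.0368
grip_force: 0.0
```

Call:
step_arm(increments=[{"delta_pos": [0, -4, 0], "dr": [0, 0, 0], "fingers": 0.2}, {"delta_pos": [0, -8, 0], "dr": [0, 0, 0], "fingers": 0.2}, {"delta_pos": [0, -12, 0], "dr": [0, 0, 0], "fingers": 0.2}, {"delta_pos": [0, -16, 0], "dr": [0, 0, 0], "fingers": 0.2}, {"delta_pos": [0, -16, 0], "dr": [0, 0, 0], "fingers": 0.2}])

```text
time: 56.9
tool_pos: [0.4213, -0.043, 0.1955]
tool_rot: [-3.141, -0.0, 1.692]
contact_force: [1.1, 0.1, -0.2]
opening: 0.0366
grip_force: 0.0
```

```bash
python3 - <<'E'
from h import *
im=snap('top','t9.png');s=snap('side','s9.png')
a=cv2.resize(im[115:215,190:420,::-1],(800,348),interpolation=cv2.INTER_CUBIC)
b=cv2.resize(s[110:330,80:400,::-1],None,fx=1.14,fy=1.14,interpolation=cv2.INTER_CUBIC)
c=np.zeros((600,800,3),np.uint8);c[:348]=a;c[348:348+b.shape[0],:b.shape[1]]=b[:252]
c[348:588,400:640]=cv2.resize(s[185:225,250:290,::-1],(240,240),interpolation=cv2.INTER_CUBIC)
cv2.imwrite('pics/t9c.png',cv2.convertScaleAbs(c,alpha=1.6))
E
```

```text
(no output)
```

View pics/t9c.png

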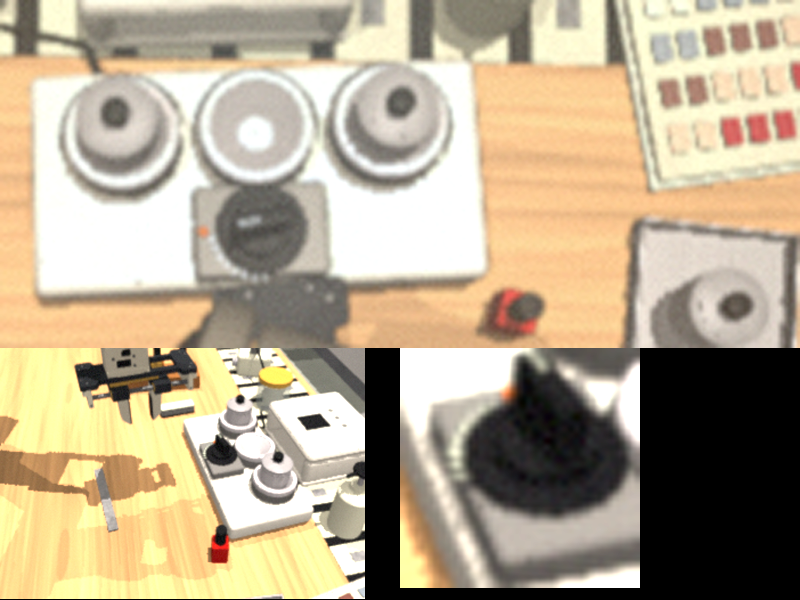

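The indicator sits at about -78°, which matches the stop. The fresh pots are seated. I'll make one last check of the tray.

```bash
python3 - <<'E'
import cv2,numpy as np
im=cv2.imread('pics/t9.png');a=cv2.resize(im[170:280,330:440],(480,480),interpolation=cv2.INTER_CUBIC)
b=cv2.resize(im[150:265,75:190],(310,310),interpolation=cv2.INTER_CUBIC)
c=np.zeros((480,790,3),np.uint8);c[:,:480]=a;c[:310,480:]=b
cv2.imwrite('pics/t9d.png',cv2.convertScaleAbs(c,alpha=1.5))
E
```

```text
(no output)
```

View pics/t9d.png

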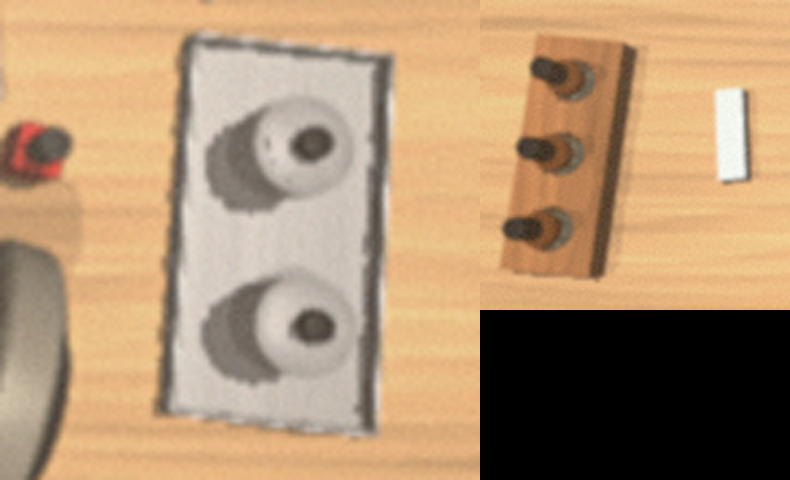

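Both used pots stand upright in the tray at (313,143) and (313,326). All three bottles are in the rack.

```bash
python3 -c "
from cell import robot
print(robot.hand_in())"
```

```text
the job is handed in; nothing more can be done
None
```

Job handed in at about 57 s: both used pots stand in the tray, both fresh pots are seated in cups 0 and 2, all three oil bottles are down in the rack, and the dial was turned to its stop last.

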